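# Second course of pastry cartons, laid brick fashion

### The arm

A 7-joint arm with a two-finger parallel gripper is mounted at the origin on the work surface. World frame = base frame: x ahead of the robot, y to its left, z up, the work surface at z = 0. Lengths are in m, angles in rad, forces in N, time in s.
With the tool pointing down it reaches from about 0.4 to 0.85 m from the base axis. Payload 4.5 kg.
Tool frame: the origin (TCP) lies on the centre line of the jaws, within the pads' length; the fingertips stand 11 mm ahead of it and the grasp point (between the pads) lies 8 mm behind it; z points along the fingers, x is the direction in which the jaws open and shut, and the axes are right-handed (so a half turn about z gives the same grasp; the last joint's range is limited). The gripper opens to 88 mm and grips with 3 to 60 N. Pads are 18 mm wide; open, the fingers measure 123 mm over their backs; the gripper's body (75 mm by 187 mm) begins 45 mm behind the grasp point.
Start: joints at [1.201, 0.689, -0.195, 1.565, 0.157, 0.902, -0.215], TCP at [0.246, -0.575, 0.25] pointing down, gripper open.
Joint ranges: [-3.01, 3.01], [-0.46, 2.08], [-1.47, 1.51], [0.13, 2.56], [-1, 4.14], [0.04, 2.09], [-2.66, 2.66]. Speed limits (rad/s): [2.57, 2.57, 3.14, 3.14, 3.14, 3.14, 3.14].

### API

Orientations are given as a unit quaternion [x, y, z, w].
In Python, from plant import r, vision, order, nets gives the robot as it stands.
- The arm moves only by the tool send_rows, never from a script. Its argument "series" is a list of rows, each an object with "delta_pos": the shift along the tool's x, y, z in cm, a list of three; "turn": the turn about the tool's z in degrees; "jaw": the closure, from 0 (fully open) to 1 (shut). In form: [{"delta_pos": [x, y, z], "turn": turn, "jaw": jaw}, ...]. A call has 1 to 8 rows; each row is the pose to reach, as a shift and turn from the pose commanded when the call began, along the tool's axes at that moment; what a row does not reach only later rows make up. A row lasts 1/12 s, in which the tool goes at most 41.7 mm and 7.16 degrees, less where a joint would pass 70% of its speed; a pose out of reach is approached as far as the arm can. A call with a gripper value outside its range is refused whole. The fingers move at their own pace and stop on an object; "force" is the grip in N (left out, the last holds). Time passes only in rows, so rows that repeat a pose let the fingers close. It gives the time, the measured TCP pose, the force and the opening at its end, in the units of the state.
- r.get_state(): the state, without advancing time (a new reading comes with each control period).
- vision.snapshot(name): name is "scene" or "side" or "wrist"; returns the picture (400x640x3 uint8, blue, green, red); there is no depth.
- vision.camera_params(name): a dict with "intrinsics" (3x3 intrinsics, pixels), "extrinsics" (4x4, takes a point from world to camera coordinates). Camera axes: x right, y down, z forward; pixel columns grow to the right and rows downward; lengths in m; the calibration is good to about 2 mm. The wrist camera is an equidistant fisheye: a pixel r from the principal point sees the ray r / f radians off the axis. A picture is of the moment at which its call begins: read the wrist's pose just before it. camera_params takes no time and is no camera call; for the wrist camera it gives the pose at the moment of the call.
- order.finish_job(): hands the job in, once; it reports no verdict.
Trained networks look in the newest picture that a camera, given by its name, has taken for a name from the list of things; names that differ only in an ending like _2 or _b are one class to them, and where a whole thing is asked for, a point or a joint stands for the part that bears it (a point fixed in the world has none). Each returns a list of dicts, best first, with "score" (0 to 1); they miss things now and then, are a little off and sometimes report something else, mostly with a low value. They report only what shows in the picture. A call takes as long as a camera call. They do not tell look-alikes from the thing itself.
- nets.boxes_of(camera, label): "location" ([row, column] as shares, 0 to 1, of the picture: columns of its width, rows of its height, amid what is visible of it).
- nets.trace(camera, label): "region" (400x640 bool, what is visible of it) and "location" ([row, column] as shares, 0 to 1, of the picture: columns of its width, rows of its height, amid what is visible of it).
The state is a dict: "clock": time; "q": joint angles; "qd": joint speeds; "joint_torque": joint torques, N m; "tool_pos": TCP position; "eef_rot": TCP orientation; "contact_force": force on the tool from outside, world axes, zero at the start; "moment": the same for the moment, N m; "opening": opening from 0.0 (shut) to 1.0 (fully open).
Only numpy, scipy, OpenCV 4.12 (cv2) and the standard library are available. Lean on these libraries where they do the work, as an engineer would, in place of code of your own. Each camera call takes 0.05 s, during which the arm holds its last target.

### The job

Build up the counter display: take the three loose window cartons (two long, one half-length) from the sheet pan and lay them as a second course on the row that already stands on the counter, in running bond like bricks: every joint of the new course well clear of the joints below, both ends and the long faces flush with the row beneath. Set each one down gently, right way up, without shifting the row, and leave everything else where it is.

Things in the scene. Friction and masses are not known exactly. Their poses are not given: they have to be found in the camera images.
- low_a_c (a point): First course, a long kraft cardboard carton with a clear window in its top, an eclair under it, 109 mm long (its y), 64 mm wide (its x), 46 mm high, about 120 g. It and the next two stand end to end in one straight row on the counter, loose, in line along their common y direction, with 3 mm joints (centre to centre of the two long cartons 112 mm), so the row is 277 mm long. The point is the centre of the carton, half-way up; z is up; it lies 23 mm above the counter.
- low_b_c (a point): First course, the other long carton, the same as low_a, 112 mm from it in low_a's +y direction. The point is the centre of the carton, half-way up; z is up.
- low_half_c (a point): First course, half-length carton at one end of the row, 53 mm long (its y), 64 mm wide (its x), 46 mm high, about 60 g: the same width and height as the long cartons but half their length less the joint; one round bun under its window. It stands either beyond low_a (at 84 mm in low_a's -y direction) or beyond low_b (at 196 mm in low_a's +y direction), differently from start to start. The point is the centre of the carton, half-way up; z is up.
- carton_1_c (a point): Loose long kraft cardboard carton with a clear window in its top, 109 mm long (its y), 64 mm wide (its x), 46 mm high, about 120 g; lies flat, window up, anywhere on the sheet pan, turned at random. The same as carton_2: either may go in either place. Grip it across its 64 mm width. The point is the centre of the carton, half-way up; z is up.
- carton_2_c (a point): Loose long carton, the same as carton_1, also on the sheet pan. The point is the centre of the carton, half-way up; z is up.
- half_carton_c (a point): Loose half-length kraft cardboard carton with a clear window in its top, 53 mm long (its y), 64 mm wide (its x), 46 mm high, about 60 g: the same width and height as the long cartons but half their length less the joint; one round bun under its window; also on the sheet pan, turned at random. Its 64 mm width goes across the row, its 53 mm along it. The point is the centre of the carton, half-way up; z is up.
- pan_floor (a point): Aluminium half-size sheet pan, fixed, 330 mm (x) by 450 mm (y), rim 29 mm above the counter, 3 mm bottom. The point is the middle of its bottom, 3 mm above the counter; the cartons to be laid stand on it.
- tall_carton: Bystander on the pan: a plain cupcake carton without window, 62 x 62 mm and 62 mm high (72 mm with its flap). Not for the row. Origin at the centre of its underside.
- tub: Bystander on the pan: round white icing tub with a clear lid, 69 mm across, 56 mm high. Origin at the centre of its underside.
- shaker: Bystander on the counter beyond the row: sugar shaker with a steel cap, 68 mm across, 116 mm high. Origin at the centre of its underside.
- tongs: Bystander on the counter beyond the row: steel pastry tongs lying flat, about 225 mm long, 50 mm wide, 12 mm high, along their x. Origin on the counter near the middle.
- cups: Bystander on the counter: upturned nest of paper cups, 82 mm across, 115 mm high. Origin at the centre of its underside.
Things that resemble listed ones, but are neither listed nor needed, are in the scene too. Leave any blue or purple look-alike of the part that bears carton_1_c alone.

How it is judged:
By the outcome, as a careful person would: the job done as asked, in the order asked, and still so for the second after the job is handed in, with the robot touching nothing.
It also fails if it takes over 69 s, if anything falls off the work surface, if the arm or the gripper's body presses on something with over 40 N, if the wrist force passes 120 N, or if a joint passes its speed limit or range.

## Working session

There is one attempt and no reset: what is moved stays moved. The work goes in short steps, Python scripts to look and compute and a tool call to move; the robot and the scene stay as the last step left them, time stands still between calls to the robot, and variables do not carry over. Pictures are saved under pics/ and viewed, and the job is handed in when it is done.

Besides the shell and the picture viewer there is one more tool, called after "Emit:" as name([rows], argument=value, ...), one row to a line, values as JSON. send_rows: Moves the arm, as the interface text tells. Its arguments: {"type":"object","properties":{"series":{"type":"array"},"force":{"type":"number"}},"required":["series"]}

```bash
ls; mkdir -p pics
python3 - <<'E'
from plant import r, vision, order, nets
import cv2, numpy as np
s=r.get_state(); print({k:np.round(v,3).tolist() for k,v in s.items()})
for n in ["scene","side","wrist"]:
    p=vision.camera_params(n); print(n,np.round(p["intrinsics"],2).tolist(),np.round(p["extrinsics"],4).tolist())
    im=vision.snapshot(n); cv2.imwrite(f"pics/{n}0.png",im)
E
```

```text
pics
{'clock': 0.0, 'q': [1.201, 0.69, -0.194, 1.566, 0.157, 0.903, -0.215], 'qd': [-0.001, 0.002, -0.001, 0.002, 0.0, 0.001, -0.001], 'joint_torque': [0.001, -52.757, -1.267, -15.343, -0.053, 0.006, 0.0], 'tool_pos': [0.245, -0.574, 0.249], 'eef_rot': [0.835, -0.551, -0.001, -0.0], 'contact_force': [-0.781, 0.714, -0.215], 'moment': [0.049, 0.023, 0.017], 'opening': 0.998}
scene [[464.56, 0.0, 324.19], [0.0, 464.56, 197.53], [0.0, 0.0, 1.0]] [[0.2551, 0.9669, -0.0005, -0.0785], [0.8142, -0.2151, -0.5393, -0.3951], [-0.5216, 0.1371, -0.8421, 1.8142], [0.0, 0.0, 0.0, 1.0]]
side [[387.34, 0.0, 320.49], [0.0, 387.34, 201.09], [0.0, 0.0, 1.0]] [[-0.953, -0.3028, -0.0127, 0.4818], [-0.1619, 0.544, -0.8233, 0.1486], [0.2562, -0.7826, -0.5674, 1.1834], [0.0, 0.0, 0.0, 1.0]]
wrist [[309.71, 0.0, 319.47], [0.0, 309.71, 195.64], [0.0, 0.0, 1.0]] [[0.3932, -0.9194, -0.0023, -0.6244], [-0.8862, -0.3797, 0.2655, -0.036], [-0.245, -0.1024, -0.9641, 0.3888], [0.0, 0.0, 0.0, 1.0]]
```

View pics/scene0.png

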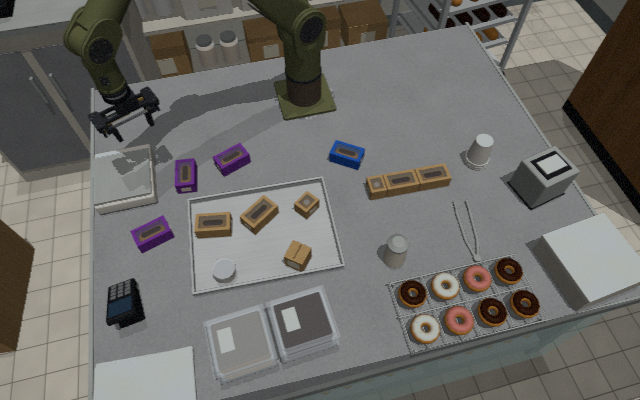

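View pics/side0.png

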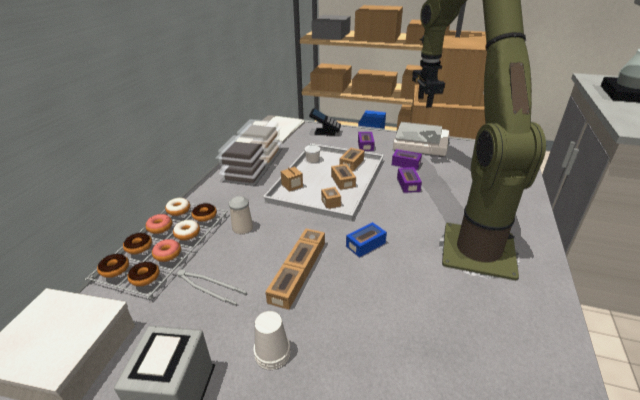

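View pics/wrist0.png

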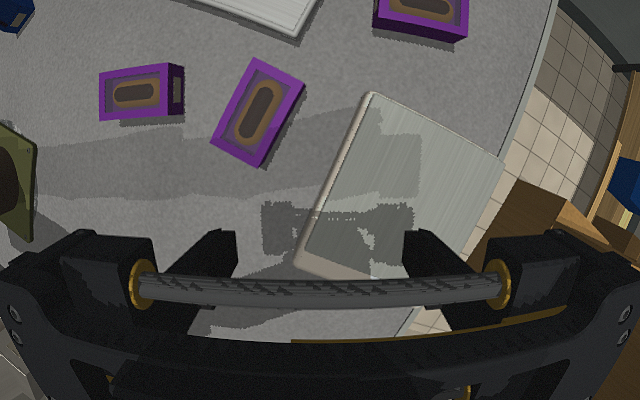

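The wanted cartons in the scene picture are long (212,224), long (259,214) and half (306,204) on the pan. Their look-alikes are purple at (186,175), (231,159) and (152,234), and blue at (347,154). The row to build on is half (376,186), long (401,181) and long (433,177). The plain carton at (297,255) is a bystander. I choose the kraft windowed ones on the pan.

```bash
cat > h.py <<'E'
import numpy as np, cv2
from scipy.optimize import minimize
from scipy.spatial.transform import Rotation as R
def proj(P,prm,fish=False):
    K=np.array(prm["intrinsics"]);E=np.array(prm["extrinsics"])
    c=P@E[:3,:3].T+E[:3,3]
    if fish:
        rr=np.linalg.norm(c[:,:2],axis=1);th=np.arctan2(rr,c[:,2]);s=th/np.maximum(rr,1e-9)
        return np.c_[K[0,0]*c[:,0]*s+K[0,2],K[1,1]*c[:,1]*s+K[1,2]]
    return np.c_[K[0,0]*c[:,0]/c[:,2]+K[0,2],K[1,1]*c[:,1]/c[:,2]+K[1,2]]
def ray(px,prm,z,fish=False):
    K=np.array(prm["intrinsics"]);E=np.array(prm["extrinsics"])
    u=(px[0]-K[0,2])/K[0,0];v=(px[1]-K[1,2])/K[1,1]
    if fish:
        t=np.hypot(u,v);d=np.array([u/t*np.sin(t),v/t*np.sin(t),np.cos(t)])
    else: d=np.array([u,v,1.])
    o=-E[:3,:3].T@E[:3,3];d=E[:3,:3].T@d
    return o+d*(z-o[2])/d[2]
def box(x,y,yaw,L,z0,W=.064,H=.046,n=9):
    # subdivided edges corners; length along local y
    c,s=np.cos(yaw),np.sin(yaw);out=[]
    for zz in (z0,z0+H):
        t=np.linspace(-1,1,n)
        q=np.r_[np.c_[t*W/2,0*t-L/2],np.c_[0*t+W/2,t*L/2],np.c_[-t*W/2,0*t+L/2],np.c_[0*t-W/2,-t*L/2]]
        out.append(np.c_[x+c*q[:,0]-s*q[:,1],y+s*q[:,0]+c*q[:,1],0*q[:,0]+zz])
    return np.vstack(out)
S=8
def hullmask(P,prm,fish,off,shape):
    p=(proj(P,prm,fish)-off)*4+1.5
    m=np.zeros((shape[0]*4,shape[1]*4),np.uint8)
    h=cv2.convexHull(p.astype(np.float32)).reshape(-1,2)
    cv2.fillConvexPoly(m,np.round(h*16).astype(np.int32),1,shift=4)
    return m
def fit(views,x0,L,z0):
    """views: list of (mask,prm,fish)"""
    vs=[]
    for m,prm,f in views:
        r,c=np.where(m);a=np.array([c.min()-12,r.min()-12]);a=np.maximum(a,0);b=np.minimum([c.max()+12,r.max()+12],[639,399])
        sub=m[a[1]:b[1],a[0]:b[0]].astype(np.uint8)
        big=np.kron(sub,np.ones((4,4),np.uint8));vs.append((big,prm,f,a,sub.shape))
    def cost(p):
        t=0
        for big,prm,f,a,sh in vs:
            h=hullmask(box(p[0],p[1],p[2],L,z0),prm,f,a,sh)
            t+=1-(h&big).sum()/max(1,(h|big).sum())
        return t/len(vs)
    best=None
    for y in x0[2]:
        o=minimize(cost,[x0[0],x0[1],y],method="Nelder-Mead",options=dict(initial_simplex=[[x0[0],x0[1],y],[x0[0]+.01,x0[1],y],[x0[0],x0[1]+.01,y],[x0[0],x0[1],y+.15]],xatol=1e-4,fatol=1e-5))
        if best is None or o.fun<best.fun: best=o
    return best
E
python3 - <<'E'
from plant import r, vision, order, nets
import pickle,cv2
from h import *
D={}
for cam in ["scene","side"]:
    vision.snapshot(cam); prm=vision.camera_params(cam)
    for lab in ["carton_1_c","half_carton_c","low_a_c"]:
        D[cam,lab]=t=nets.trace(cam,lab)
        for d in t:
            l=d["location"];p=ray((l[1]*640,l[0]*400),prm,.035)
            print(cam,lab,round(d["score"],2),[round(l[1]*640),round(l[0]*400)],d["region"].sum(),p.round(3))
pickle.dump(D,open("d.pkl","wb"))
for lab in ["tall_carton","tub","shaker","tongs","cups"]:
    for d in nets.boxes_of("scene",lab) if 0 else []: pass
print(r.get_state()["clock"])
E
```

```text
scene carton_1_c 0.97 [186, 176] 718 [ 0.295 -0.477  0.035]
scene carton_1_c 0.87 [153, 232] 960 [ 0.483 -0.599  0.035]
scene carton_1_c 0.76 [260, 214] 875 [ 0.503 -0.266  0.035]
scene carton_1_c 0.75 [232, 159] 726 [ 0.26  -0.316  0.035]
scene carton_1_c 0.56 [351, 154] 732 [0.347 0.085 0.035]
scene half_carton_c 0.87 [310, 207] 464 [ 0.519 -0.102  0.035]
scene low_a_c 0.82 [400, 180] 759 [0.495 0.215 0.035]
side carton_1_c 0.97 [407, 182] 519 [ 0.255 -0.276  0.035]
side carton_1_c 0.95 [363, 238] 931 [0.341 0.091 0.035]
side carton_1_c 0.92 [344, 179] 481 [ 0.483 -0.228  0.035]
side carton_1_c 0.81 [409, 159] 447 [ 0.269 -0.461  0.035]
side carton_1_c 0.61 [363, 140] 289 [ 0.491 -0.583  0.035]
side half_carton_c 0.8 [332, 199] 355 [ 0.492 -0.088  0.035]
side low_a_c 0.76 [303, 255] 721 [0.491 0.212 0.035]
side low_a_c 0.48 [243, 214] 698 [0.752 0.08  0.035]
0.55
```

```bash
cat >> h.py <<'E'
def goal(st,pos,yaw=None):
    """delta in cm/deg for target TCP pos (and direction of jaw axis yaw mod pi), from commanded~measured pose"""
    Rt=R.from_quat(st["eef_rot"]).as_matrix()
    d=Rt.T@(np.array(pos)-np.array(st["tool_pos"]))*100
    xa=np.arctan2(Rt[1,0],Rt[0,0])
    out=[d.round(2).tolist(),"jawyaw",round(np.degrees(xa),2)]
    if yaw is not None:
        t=-(np.degrees(yaw-xa))  # tool z down
        t=(t+90)%180-90; out+=["turn",round(t,2),"or",round(t-180*np.sign(t),2),"q7",round(st["q"][6],2)]
    return out
E
python3 - <<'E'
from plant import r, vision
from h import *
s=r.get_state();prm=vision.camera_params("wrist");E=np.array(prm["extrinsics"])
o=-E[:3,:3].T@E[:3,3];Rt=R.from_quat(s["eef_rot"]).as_matrix()
print(o.round(3),E[2,:3].round(3),(Rt.T@(o-s["tool_pos"])).round(4),Rt.round(3).tolist())
print(goal(s,[0.40,-0.36,0.33],np.pi/2),goal(s,[0.5,-.2,.35],0))
E
```

```text
[ 0.309 -0.548  0.384] [-0.244 -0.104 -0.964] [ 0.0006 -0.0688 -0.134 ] [[0.393, -0.92, -0.0], [-0.92, -0.393, -0.0], [0.0, 0.0, -1.0]]
[[-13.68, -22.64, -8.03], 'jawyaw', np.float64(-66.86), 'turn', np.float64(23.14), 'or', np.float64(-156.86), 'q7', np.float64(-0.22)] [[-24.46, -38.12, -10.03], 'jawyaw', np.float64(-66.86), 'turn', np.float64(-66.86), 'or', np.float64(113.14), 'q7', np.float64(-0.22)]
```

Emit:
send_rows([
  {"delta_pos": [-4, -3, 0], "turn": 7, "jaw": 0},
  {"delta_pos": [-8, -6, 0], "turn": 14, "jaw": 0},
  {"delta_pos": [-12, -9, 0], "turn": 21, "jaw": 0},
  {"delta_pos": [-16, -12, 0], "turn": 23, "jaw": 0},
  {"delta_pos": [-19, -15, 0], "turn": 23, "jaw": 0},
  {"delta_pos": [-22, -18, 0], "turn": 23, "jaw": 0},
  {"delta_pos": [-24, -21, 0], "turn": 23, "jaw": 0},
  {"delta_pos": [-24, -25.5, 0], "turn": 23, "jaw": 0},
])

```text
clock: 1.22
tool_pos: [0.3615, -0.2678, 0.2499]
eef_rot: [0.708, -0.707, -0.002, 0.001]
contact_force: [0.2, -1.0, 0.0]
opening: 0.998
```

Emit:
send_rows([
  {"delta_pos": [0, 0, 0], "turn": 0, "jaw": 0},
  {"delta_pos": [0, 0, 0], "turn": 0, "jaw": 0},
  {"delta_pos": [0, 0, 0], "turn": 0, "jaw": 0},
])

```text
clock: 1.47
tool_pos: [0.364, -0.2714, 0.2498]
eef_rot: [0.708, -0.706, 0.0, 0.0]
contact_force: [0.1, -0.7, 0.1]
opening: 0.999
```

Run:
```python
from plant import r, vision, nets
from h import *
import pickle
s=r.get_state();print(s["clock"],s["tool_pos"],s["qd"])
prm=vision.camera_params("wrist");im=vision.snapshot("wrist");cv2.imwrite("pics/w1.png",im)
D={}
for lab in ["carton_1_c","half_carton_c"]:
    D[lab]=t=nets.trace("wrist",lab)
    for d in t:
        l=d["location"];p=ray((l[1]*640,l[0]*400),prm,.035,True)
        print(lab,round(d["score"],2),[round(l[1]*640),round(l[0]*400)],d["region"].sum(),p.round(3))
pickle.dump((D,prm,im),open("w1.pkl","wb"))
```

```text
1.4667 [ 0.3640102  -0.27138731  0.24982357] [ 0.03699184 -0.00017692  0.01836168  0.00781375  0.00014259  0.0003128
 -0.00209155]
carton_1_c 0.94 [318, 52] 6041 [ 0.502 -0.269  0.035]
carton_1_c 0.92 [553, 93] 3343 [ 0.484 -0.591  0.035]
carton_1_c 0.88 [89, 193] 3631 [0.34  0.061 0.035]
carton_1_c 0.69 [475, 220] 3594 [ 0.304 -0.476  0.035]
carton_1_c 0.67 [364, 252] 4623 [ 0.264 -0.327  0.035]
half_carton_c 0.62 [185, 63] 2948 [ 0.499 -0.112  0.035]
```

View pics/w1.png

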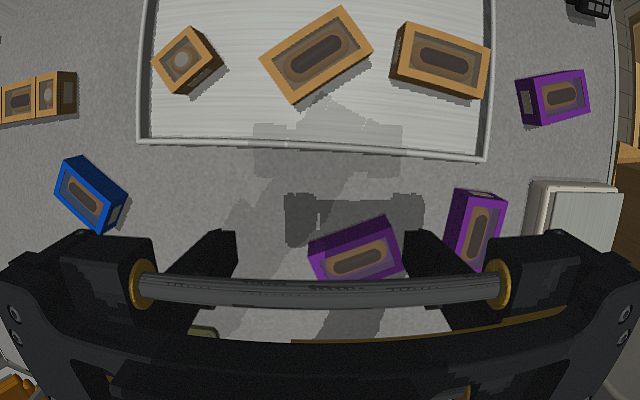

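The picture shows the kraft half at (187,60), a kraft long at (316,55) and a kraft long at (440,60). The purple ones are at (553,95), (475,225) and (355,250), and the blue one at (90,193). Next I fit box models to these.

```bash
cat >> h.py <<'E'
def kraft(im,seed,rad=90):
    hsv=cv2.cvtColor(im,cv2.COLOR_BGR2HSV)
    m=((hsv[...,0]>8)&(hsv[...,0]<24)&(hsv[...,1]>70)&(hsv[...,2]>35)).astype(np.uint8)
    m=cv2.morphologyEx(m,cv2.MORPH_CLOSE,np.ones((3,3),np.uint8))
    n,lb,st,ce=cv2.connectedComponentsWithStats(m)
    cand=[(np.hypot(*(ce[i]-seed)),i) for i in range(1,n) if st[i,4]>150]
    i=min(cand)[1]
    pts=np.argwhere(lb==i)[:,::-1].astype(np.int32)
    h=np.zeros(m.shape,np.uint8);cv2.fillConvexPoly(h,cv2.convexHull(pts),1)
    return h
def draw(im,P,prm,fish,col=(0,255,0)):
    n=len(P)//2;p=np.round(proj(P,prm,fish)*8).astype(np.int32)
    for a in (p[:n],p[n:]): cv2.polylines(im,[a.reshape(-1,1,2)],True,col,1,cv2.LINE_AA,3)
E
python3 - <<'E'
from h import *
import pickle
D,prm,im=pickle.load(open("w1.pkl","rb"))
out=im.copy()
for nm,seed,L in [("half",(185,62),.053),("mid",(318,52),.109),("right",(440,58),.109)]:
    m=kraft(im,seed);g=ray(seed,prm,.035,True)
    o=fit([(m,prm,True)],[g[0],g[1],np.radians([0,45,90,135])],L,.003)
    print(nm,o.x[:2].round(4),np.degrees(o.x[2]).round(1),o.fun,m.sum())
    draw(out,box(*o.x,L,.003),prm,True)
    for lab in D:
        for d in D[lab]:
            if d["region"][seed[1],seed[0]]:
                o2=fit([(d["region"],prm,True)],[o.x[0],o.x[1],[o.x[2]]],L,.003);print("  net",o2.x.round(4),o2.fun)
cv2.imwrite("pics/w1f.png",cv2.resize(out[:130,130:510],None,fx=2,fy=2))
E
```

```text
half [ 0.5024 -0.1112] 125.3 0.017845179365369335 3046
  net [ 0.5023 -0.111   2.2017] 0.03740974821541798
mid [ 0.4989 -0.2668] 34.4 0.0134714814550424 6077
  net [ 0.4991 -0.2668  0.6012] 0.0208244100430357
right [ 0.5003 -0.4147] -10.5 0.01424980876406945 5681
```

View pics/w1f.png

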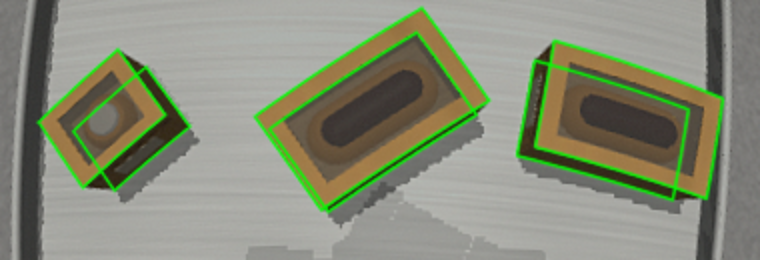

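Emit:
send_rows([
  {"delta_pos": [-4, 0, 0], "turn": 0, "jaw": 0},
  {"delta_pos": [-8, 0, 0], "turn": 0, "jaw": 0},
  {"delta_pos": [-12, -1, 0], "turn": 0, "jaw": 0},
  {"delta_pos": [-16, -1, 0], "turn": 0, "jaw": 0},
  {"delta_pos": [-20, -2, 0], "turn": 0, "jaw": 0},
  {"delta_pos": [-24, -2, 0], "turn": 0, "jaw": 0},
  {"delta_pos": [-28, -3, 0], "turn": 0, "jaw": 0},
  {"delta_pos": [-32, -4, 0], "turn": 0, "jaw": 0},
])

```text
clock: 2.28
tool_pos: [0.403, 0.0494, 0.2498]
eef_rot: [-0.707, 0.707, -0.0, -0.0]
contact_force: [0.9, -0.3, 0.4]
opening: 1.005
```

Emit:
send_rows([
  {"delta_pos": [-4, 0, 0], "turn": 0, "jaw": 0},
  {"delta_pos": [-8, 0, 0], "turn": 0, "jaw": 0},
  {"delta_pos": [-12, 0, 0], "turn": 0, "jaw": 0},
  {"delta_pos": [-15, 0, 0], "turn": 0, "jaw": 0},
  {"delta_pos": [-15, 0, 0], "turn": 0, "jaw": 0},
  {"delta_pos": [-15, 0, 0], "turn": 0, "jaw": 0},
  {"delta_pos": [-15, 0, 0], "turn": 0, "jaw": 0},
  {"delta_pos": [-15, 0, 0], "turn": 0, "jaw": 0},
])

```text
clock: 2.95
tool_pos: [0.4032, 0.1966, 0.2496]
eef_rot: [-0.707, 0.708, -0.0, -0.001]
contact_force: [0.1, 0.7, 0.7]
opening: 1.003
```

Run:
```python
from plant import r, vision, nets
from h import *
import pickle
s=r.get_state();print(s["clock"],s["tool_pos"],s["qd"].round(3))
prm=vision.camera_params("wrist");im=vision.snapshot("wrist");cv2.imwrite("pics/w2.png",im)
pickle.dump((prm,im),open("w2.pkl","wb"))
```

```text
2.95 [0.40321996 0.19658261 0.24962138] [ 0.004 -0.003 -0.004 -0.001 -0.002 -0.001 -0.003]
```

View pics/w2.png

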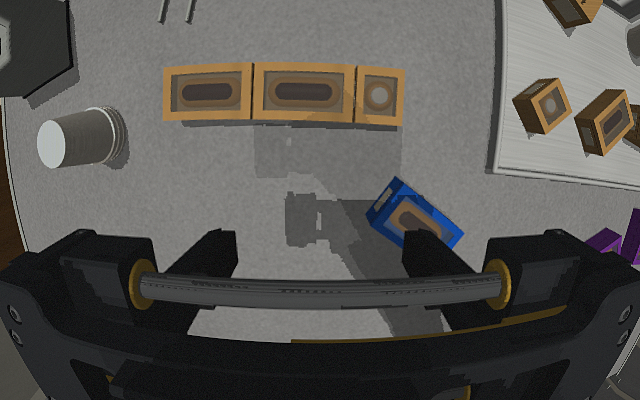

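The row spans (163..405, 65..128): long, long, then the half at the right, which is the -y end. Blue stands at (415,215).

Run:
```python
from h import *
import pickle
prm,im=pickle.load(open("w2.pkl","rb"))
hsv=cv2.cvtColor(im,cv2.COLOR_BGR2HSV)
m=((hsv[...,0]>8)&(hsv[...,0]<24)&(hsv[...,1]>70)&(hsv[...,2]>35)).astype(np.uint8)
m[:55]=0;m[140:]=0;m[:,:150]=0;m[:,415:]=0
m=cv2.morphologyEx(m,cv2.MORPH_OPEN,np.ones((2,2),np.uint8))
pts=np.argwhere(m)[:,::-1].astype(np.int32)
h=np.zeros(m.shape,np.uint8);cv2.fillConvexPoly(h,cv2.convexHull(pts),1)
g=ray((285,95),prm,.035,True);print(g)
o=fit([(h,prm,True)],[g[0],g[1],[0.,.03,-.03]],.277,0)
print(o.x,np.degrees(o.x[2]),o.fun)
out=im.copy();draw(out,box(*o.x,.277,0),prm,True)
u=np.array([-np.sin(o.x[2]),np.cos(o.x[2])])
for nm,d,L in (("half",-112,.053),("a",-28,.109),("b",84,.109)):
    c=o.x[:2]+u*d/1000; draw(out,box(c[0],c[1],o.x[2],L,0),prm,True,(0,0,255)); print(nm,c)
cv2.imwrite("pics/w2f.png",cv2.resize(out[50:140,150:420],None,fx=2.9,fy=2.9))
```

```text
[0.49222699 0.23446307 0.035     ]
[ 0.49628245  0.24059527 -0.0427398 ] -2.4488100497023217 0.011441568883748365
half [0.49149705 0.12869755]
a [0.4950861  0.21262084]
b [0.4998715  0.32451856]
```

View pics/w2f.png

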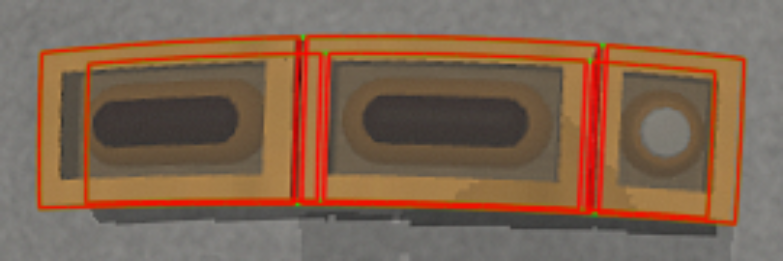

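Run:
```python
from plant import r
from h import *
s=r.get_state();print(s["q"].round(2))
print(goal(s,[.4989,-.2668,.25],np.radians(34.4)))
```

```text
[-0.58  0.47  0.03  2.08 -0.02  0.6  -2.11]
[[46.34, -9.64, 0.02], 'jawyaw', np.float64(-90.09), 'turn', np.float64(55.51), 'or', np.float64(-124.49), 'q7', np.float64(-2.11)]
```

Emit:
send_rows([
  {"delta_pos": [4, -0.5, 0], "turn": -7, "jaw": 0},
  {"delta_pos": [8, -1.5, 0], "turn": -14, "jaw": 0},
  {"delta_pos": [12, -2.5, 0], "turn": -21, "jaw": 0},
  {"delta_pos": [16, -3.5, 0], "turn": -28, "jaw": 0},
  {"delta_pos": [20, -4.5, 0], "turn": -35, "jaw": 0},
  {"delta_pos": [24, -5.5, 0], "turn": -42, "jaw": 0},
  {"delta_pos": [28, -6.5, 0], "turn": -49, "jaw": 0},
  {"delta_pos": [32, -7.5, 0], "turn": -56, "jaw": 0},
])

```text
clock: 3.67
tool_pos: [0.4779, -0.1247, 0.2498]
eef_rot: [0.957, -0.29, -0.0, 0.0]
contact_force: [0.3, 0.5, -0.1]
opening: 0.998
```

Run:
```python
from plant import r
from h import *
s=r.get_state();print(s["q"].round(2),s["tool_pos"])
print(goal(s,[.4989,-.2668,.15],np.radians(34.4)))
```

```text
[ 0.37  0.53 -0.32  1.95  0.25  0.7  -0.69] [ 0.4779212  -0.12466665  0.24984895]
[[9.63, 10.65, 9.99], 'jawyaw', np.float64(-33.7), 'turn', np.float64(-68.1), 'or', np.float64(111.9), 'q7', np.float64(-0.69)]
```

Emit:
send_rows([
  {"delta_pos": [3, 2.5, 0], "turn": -7, "jaw": 0},
  {"delta_pos": [6, 5, 1], "turn": -14, "jaw": 0},
  {"delta_pos": [8, 8, 3], "turn": -21, "jaw": 0},
  {"delta_pos": [9.6, 10.5, 5], "turn": -28, "jaw": 0},
  {"delta_pos": [9.6, 10.6, 7], "turn": -35, "jaw": 0},
  {"delta_pos": [9.6, 10.6, 9], "turn": -42, "jaw": 0},
  {"delta_pos": [9.6, 10.6, 10], "turn": -49, "jaw": 0},
  {"delta_pos": [9.6, 10.6, 10], "turn": -56, "jaw": 0},
])

```text
clock: 4.33
tool_pos: [0.4963, -0.2639, 0.1471]
eef_rot: [0.981, 0.193, -0.002, -0.001]
contact_force: [0.6, 0.2, 0.1]
opening: 1.002
```

Emit:
send_rows([
  {"delta_pos": [0, 0, 0], "turn": -7, "jaw": 0},
  {"delta_pos": [0, 0, 0], "turn": -12.1, "jaw": 0},
  {"delta_pos": [0, 0, 0], "turn": -12.1, "jaw": 0},
  {"delta_pos": [0, 0, 0], "turn": -12.1, "jaw": 0},
  {"delta_pos": [0, 0, 0], "turn": -12.1, "jaw": 0},
])

```text
clock: 4.75
tool_pos: [0.4987, -0.2632, 0.1498]
eef_rot: [0.956, 0.293, -0.0, 0.0]
contact_force: [-0.4, 0.8, -0.3]
opening: 1.001
```

Run:
```python
from plant import r, vision
from h import *
s=r.get_state();print(s["clock"],s["q"].round(2),s["tool_pos"])
print(goal(s,[.4989,-.2668,.023],np.radians(34.4)))
prm=vision.camera_params("wrist");im=vision.snapshot("wrist")
draw(im,box(.4989,-.2668,np.radians(34.4),.109,.003),prm,True);cv2.imwrite("pics/w3.png",im)
```

```text
4.75 [ 0.74  0.8  -0.58  1.83  0.66  0.71  0.38] [ 0.49874026 -0.26321142  0.14976408]
[[-0.18, 0.3, 12.68], 'jawyaw', np.float64(34.02), 'turn', np.float64(-0.38), 'or', np.float64(179.62), 'q7', np.float64(0.38)]
```

View pics/w3.png

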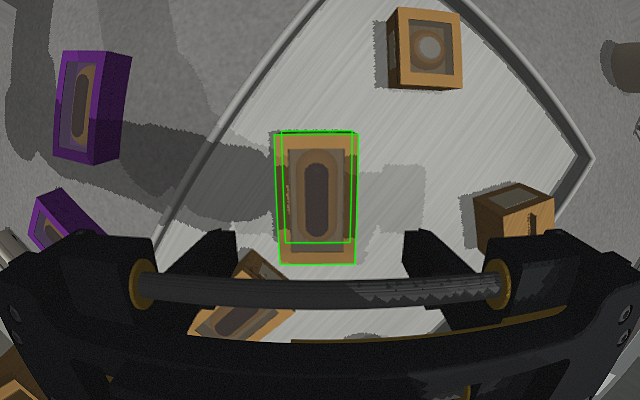

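The green outline sits on the middle kraft long carton at (317,195). I check how close the tall carton at (512,215) is before descending.

Run:
```python
from plant import r, vision,nets
from h import *
prm=vision.camera_params("scene");vision.snapshot("scene")
for lab in ["tall_carton","tub","shaker","cups"]:
  for d in nets.trace("scene",lab)[:2]:
    l=d["location"];p=ray((l[1]*640,l[0]*400),prm,.04);q=p[:2]-[.499,-.267];a=np.radians(34.4)
    print(lab,round(d["score"],2),p.round(3),"in jaw frame",(q@[np.cos(a),np.sin(a)]).round(3),(q@[-np.sin(a),np.cos(a)]).round(3))
```

```text
tall_carton 0.72 [ 0.671 -0.179  0.04 ] in jaw frame 0.192 -0.025
tub 0.68 [ 0.672 -0.414  0.04 ] in jaw frame 0.06 -0.219
shaker 0.72 [0.749 0.109 0.04 ] in jaw frame 0.418 0.169
cups 0.58 [0.447 0.517 0.04 ] in jaw frame 0.4 0.676
```

Emit:
send_rows([
  {"delta_pos": [-0.18, 0.3, 3], "turn": -0.4, "jaw": 0},
  {"delta_pos": [-0.18, 0.3, 6], "turn": -0.4, "jaw": 0},
  {"delta_pos": [-0.18, 0.3, 9], "turn": -0.4, "jaw": 0},
  {"delta_pos": [-0.18, 0.3, 11], "turn": -0.4, "jaw": 0},
  {"delta_pos": [-0.18, 0.3, 12.5], "turn": -0.4, "jaw": 0},
  {"delta_pos": [-0.18, 0.3, 12.5], "turn": -0.4, "jaw": 0},
  {"delta_pos": [-0.18, 0.3, 12.5], "turn": -0.4, "jaw": 0.1},
  {"delta_pos": [-0.18, 0.3, 12.5], "turn": -0.4, "jaw": 0.2},
], force=12)

```text
clock: 5.72
tool_pos: [0.5003, -0.2659, 0.0256]
eef_rot: [0.955, 0.298, 0.001, 0.0]
contact_force: [0.3, 0.2, -0.2]
opening: 0.871
```

Emit:
send_rows([
  {"delta_pos": [0, 0, 0], "turn": 0, "jaw": 0.3},
  {"delta_pos": [0, 0, 0], "turn": 0, "jaw": 0.4},
  {"delta_pos": [0, 0, 0], "turn": 0, "jaw": 0.4},
  {"delta_pos": [0, 0, 0], "turn": 0, "jaw": 0.4},
  {"delta_pos": [0, 0, 0], "turn": 0, "jaw": 0.4},
])

```text
clock: 6.13
tool_pos: [0.4999, -0.2665, 0.0259]
eef_rot: [0.955, 0.297, 0.0, 0.001]
contact_force: [-2.1, -0.7, 7.4]
opening: 0.726
```

Emit:
send_rows([
  {"delta_pos": [0, 0, -1], "turn": 0, "jaw": 0.4},
  {"delta_pos": [0, 0, -3], "turn": 0, "jaw": 0.4},
  {"delta_pos": [0, 0, -6], "turn": 0, "jaw": 0.4},
  {"delta_pos": [0, 0, -9], "turn": 0, "jaw": 0.4},
  {"delta_pos": [0, 0, -12], "turn": 0, "jaw": 0.4},
  {"delta_pos": [0, 0, -12], "turn": 0, "jaw": 0.4},
])

```text
clock: 6.63
tool_pos: [0.5029, -0.2662, 0.1505]
eef_rot: [0.955, 0.298, 0.004, 0.003]
contact_force: [0.7, 0.1, -0.4]
opening: 0.728
```

Run:
```python
from plant import r
from h import *
s=r.get_state();print(s["q"].round(2),s["tool_pos"],s["opening"])
print(goal(s,[.4975,.2686,.15],np.radians(-2.45)))
```

```text
[ 0.74  0.81 -0.59  1.82  0.66  0.71  0.38] [ 0.50285275 -0.26622151  0.15053299] 0.7275473198103316
[[29.96, -44.31, -0.1], 'jawyaw', np.float64(34.64), 'turn', np.float64(37.09), 'or', np.float64(-142.91), 'q7', np.float64(0.38)]
```

Emit:
send_rows([
  {"delta_pos": [1, -1.5, 0], "turn": 2, "jaw": 0.4},
  {"delta_pos": [2.5, -3.7, 0], "turn": 5, "jaw": 0.4},
  {"delta_pos": [4.5, -6.7, 0], "turn": 9, "jaw": 0.4},
  {"delta_pos": [6.5, -9.6, 0], "turn": 13, "jaw": 0.4},
  {"delta_pos": [8.5, -12.6, 0], "turn": 17, "jaw": 0.4},
  {"delta_pos": [10.5, -15.5, 0], "turn": 21, "jaw": 0.4},
  {"delta_pos": [12.5, -18.5, 0], "turn": 25, "jaw": 0.4},
  {"delta_pos": [14.5, -21.4, 0], "turn": 29, "jaw": 0.4},
])

```text
clock: 7.3
tool_pos: [0.4966, -0.0055, 0.1446]
eef_rot: [0.999, 0.048, -0.0, -0.0]
contact_force: [0.0, 0.7, -1.1]
opening: 0.726
```

Run:
```python
from plant import r
from h import *
s=r.get_state();print(s["q"].round(2),s["tool_pos"],s["opening"])
print(goal(s,[.4975,.2686,.15],np.radians(-2.45)))
```

```text
[ 0.14  0.71 -0.35  2.04  0.52  0.47 -0.51] [ 0.4965992  -0.00549542  0.14463747] 0.7264339808586049
[[2.69, -27.28, -0.53], 'jawyaw', np.float64(5.45), 'turn', np.float64(7.9), 'or', np.float64(-172.1), 'q7', np.float64(-0.51)]
```

Emit:
send_rows([
  {"delta_pos": [0.4, -4, 0], "turn": 3, "jaw": 0.4},
  {"delta_pos": [0.8, -8, 0], "turn": 6, "jaw": 0.4},
  {"delta_pos": [1.2, -12, 0], "turn": 7.9, "jaw": 0.4},
  {"delta_pos": [1.6, -16, 0], "turn": 7.9, "jaw": 0.4},
  {"delta_pos": [2, -20, 0], "turn": 7.9, "jaw": 0.4},
  {"delta_pos": [2.4, -23.5, 0], "turn": 7.9, "jaw": 0.4},
  {"delta_pos": [2.7, -26, 0], "turn": 7.9, "jaw": 0.4},
  {"delta_pos": [2.7, -27.3, 0], "turn": 7.9, "jaw": 0.4},
])

```text
clock: 7.97
tool_pos: [0.4964, 0.2723, 0.1448]
eef_rot: [1.0, -0.017, 0.0, -0.002]
contact_force: [0.5, 0.1, -1.7]
opening: 0.726
```

Emit:
send_rows([
  {"delta_pos": [0, 0, 0], "turn": 0, "jaw": 0.4},
  {"delta_pos": [0, 0, 0], "turn": 0, "jaw": 0.4},
  {"delta_pos": [0, 0, 0], "turn": 0, "jaw": 0.4},
  {"delta_pos": [0, 0, 0], "turn": 0, "jaw": 0.4},
])

```text
clock: 8.3
tool_pos: [0.4977, 0.2637, 0.1445]
eef_rot: [1.0, -0.022, -0.0, 0.001]
contact_force: [0.6, 0.2, -0.6]
opening: 0.727
```

Run:
```python
from plant import r, vision
from h import *
s=r.get_state();print(s["clock"],s["q"].round(2),s["tool_pos"],s["opening"])
print(goal(s,[.4975,.2686,.0695],np.radians(-2.45)))
prm=vision.camera_params("wrist");im=vision.snapshot("wrist")
y=np.radians(-2.45)
draw(im,box(.4963,.2406,y,.277,0),prm,True)
z=s["tool_pos"][2]-.0229
draw(im,box(s["tool_pos"][0],s["tool_pos"][1],y,.109,z),prm,True,(0,0,255))
cv2.imwrite("pics/w4.png",im)
```

```text
8.3 [-0.41  0.77 -0.28  1.84  0.36  0.58 -0.96] [0.49773087 0.26374195 0.14447642] 0.7270330262954258
[[-0.04, -0.5, 7.5], 'jawyaw', np.float64(-2.47), 'turn', np.float64(-0.02), 'or', np.float64(179.98), 'q7', np.float64(-0.96)]
```

View pics/w4.png

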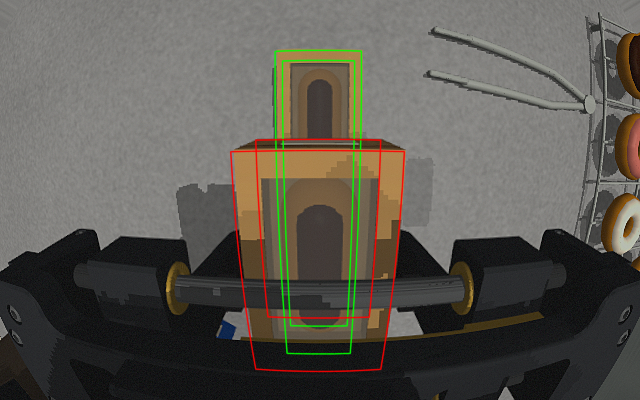

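The red outline (held carton) and the green outline (row) both match the image. Lowering.

Emit:
send_rows([
  {"delta_pos": [0, -0.5, 1.5], "turn": 0, "jaw": 0.4},
  {"delta_pos": [0, -0.5, 3.5], "turn": 0, "jaw": 0.4},
  {"delta_pos": [0, -0.5, 5.2], "turn": 0, "jaw": 0.4},
  {"delta_pos": [0, -0.5, 6.2], "turn": 0, "jaw": 0.4},
  {"delta_pos": [0, -0.5, 6.8], "turn": 0, "jaw": 0.4},
  {"delta_pos": [0, -0.5, 7.1], "turn": 0, "jaw": 0.4},
  {"delta_pos": [0, -0.5, 7.1], "turn": 0, "jaw": 0.4},
  {"delta_pos": [0, -0.5, 7.1], "turn": 0, "jaw": 0.4},
])

```text
clock: 9.02
tool_pos: [0.498, 0.272, 0.0742]
eef_rot: [1.0, -0.02, 0.0, -0.0]
contact_force: [0.5, 0.3, -1.9]
opening: 0.725
```

Run:
```python
from plant import r, vision
from h import *
s=r.get_state();print(s["clock"],s["tool_pos"],s["contact_force"])
print(goal(s,[.4975,.2686,.0689],np.radians(-2.45)))
```

```text
9.0167 [0.49795166 0.27203393 0.07424034] [ 0.4939945   0.30931812 -1.85112029]
[[-0.03, 0.35, 0.53], 'jawyaw', np.float64(-2.28), 'turn', np.float64(0.17), 'or', np.float64(-179.83), 'q7', np.float64(-1.01)]
```

Emit:
send_rows([
  {"delta_pos": [0, 0, 0], "turn": 0, "jaw": 0.4},
  {"delta_pos": [0, 0, 0], "turn": 0, "jaw": 0.4},
  {"delta_pos": [0, 0, 0], "turn": 0, "jaw": 0.4},
])

```text
clock: 9.27
tool_pos: [0.4979, 0.2722, 0.0743]
eef_rot: [1.0, -0.02, 0.0, -0.0]
contact_force: [-0.0, 0.6, -1.6]
opening: 0.725
```

Emit:
send_rows([
  {"delta_pos": [0, 0, 0], "turn": 0, "jaw": 0.4},
  {"delta_pos": [0, 0, 0], "turn": 0, "jaw": 0.4},
  {"delta_pos": [0, 0, 0], "turn": 0, "jaw": 0.4},
])

```text
clock: 9.52
tool_pos: [0.4976, 0.272, 0.0738]
eef_rot: [1.0, -0.02, 0.0, -0.0]
contact_force: [0.4, -0.1, -2.5]
opening: 0.727
```

Emit:
send_rows([
  {"delta_pos": [0, 0.2, 0], "turn": 0.2, "jaw": 0.4},
  {"delta_pos": [0, 0.35, 0.1], "turn": 0.2, "jaw": 0.4},
  {"delta_pos": [0, 0.35, 0.3], "turn": 0.2, "jaw": 0.4},
  {"delta_pos": [0, 0.35, 0.4], "turn": 0.2, "jaw": 0.4},
  {"delta_pos": [0, 0.35, 0.4], "turn": 0.2, "jaw": 0.4},
  {"delta_pos": [0, 0.35, 0.4], "turn": 0.2, "jaw": 0.4},
  {"delta_pos": [0, 0.35, 0.4], "turn": 0.2, "jaw": 0.4},
])

```text
clock: 10.1
tool_pos: [0.4974, 0.2686, 0.0697]
eef_rot: [1.0, -0.021, -0.0, -0.0]
contact_force: [0.0, 0.3, -1.3]
opening: 0.726
```

Run:
```python
from plant import r, vision
from h import *
s=r.get_state();print(s["clock"],s["tool_pos"],s["contact_force"])
print(goal(s,[.4975,.2686,.0689],np.radians(-2.45)))
prm=vision.camera_params("side");im=vision.snapshot("side");cv2.imwrite("pics/s5.png",cv2.resize(im[180:340,200:400],None,fx=4,fy=3.7))
```

```text
10.1 [0.49735955 0.26859292 0.06965839] [ 0.01978859  0.30099848 -1.26897859]
[[0.01, -0.0, 0.08], 'jawyaw', np.float64(-2.45), 'turn', np.float64(-0.0), 'or', np.float64(180.0), 'q7', np.float64(-1.01)]
```

View pics/s5.png

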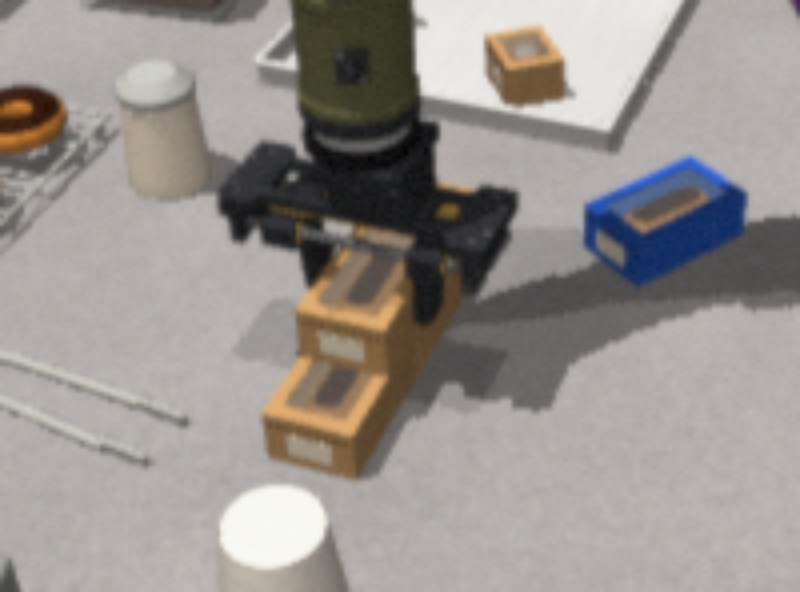

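It is in line, about 0.8 mm above the row. I lower the rest and release.

Emit:
send_rows([
  {"delta_pos": [0, 0, 0.05], "turn": 0, "jaw": 0.4},
  {"delta_pos": [0, 0, 0.1], "turn": 0, "jaw": 0.4},
  {"delta_pos": [0, 0, 0.1], "turn": 0, "jaw": 0.4},
  {"delta_pos": [0, 0, 0.1], "turn": 0, "jaw": 0.25},
  {"delta_pos": [0, 0, 0.1], "turn": 0, "jaw": 0.2},
  {"delta_pos": [0, 0, 0.1], "turn": 0, "jaw": 0.1},
  {"delta_pos": [0, 0, 0.1], "turn": 0, "jaw": 0},
  {"delta_pos": [0, 0, 0.1], "turn": 0, "jaw": 0},
])

```text
clock: 10.82
tool_pos: [0.4975, 0.2685, 0.0687]
eef_rot: [1.0, -0.021, 0.0, -0.0]
contact_force: [-0.2, -0.5, 0.3]
opening: 0.993
```

Emit:
send_rows([
  {"delta_pos": [0, 0, -1], "turn": 0, "jaw": 0},
  {"delta_pos": [0, 0, -3], "turn": 0, "jaw": 0},
  {"delta_pos": [0, 0, -6], "turn": 0, "jaw": 0},
  {"delta_pos": [0, 0, -9.5], "turn": 0, "jaw": 0},
  {"delta_pos": [0, 3, -10], "turn": 0, "jaw": 0},
  {"delta_pos": [0, 7, -10], "turn": 0, "jaw": 0},
  {"delta_pos": [0, 10, -10], "turn": 0, "jaw": 0},
  {"delta_pos": [0, 13, -10], "turn": 0, "jaw": 0},
])

```text
clock: 11.48
tool_pos: [0.4917, 0.1368, 0.1698]
eef_rot: [1.0, -0.022, 0.001, 0.0]
contact_force: [0.7, -0.0, 0.4]
opening: 1.001
```

Run:
```python
from plant import r, vision
from h import *
s=r.get_state();print(s["clock"],s["q"].round(2),s["tool_pos"],s["opening"],s["qd"].round(3))
prm=vision.camera_params("wrist");im=vision.snapshot("wrist")
cv2.imwrite("pics/w6r.png",im)
y=np.radians(-2.45)
draw(im,box(.4963,.2406,y,.277,0),prm,True)
draw(im,box(.4975,.2686,y,.109,.046),prm,True,(0,0,255))
cv2.imwrite("pics/w6.png",im)
s=r.get_state()
print(goal(s,[.5003,-.4147,.15],np.radians(-10.5)))
```

```text
11.4833 [-0.17  0.68 -0.31  1.98  0.39  0.54 -0.8 ] [0.4917496  0.13677455 0.16980722] 1.0014738580772795 [ 0.677 -0.1   -0.036  0.338  0.131 -0.224  0.462]
[[3.73, 54.16, 2.38], 'jawyaw', np.float64(-2.96), 'turn', np.float64(7.54), 'or', np.float64(-172.46), 'q7', np.float64(-0.79)]
```

View pics/w6.png

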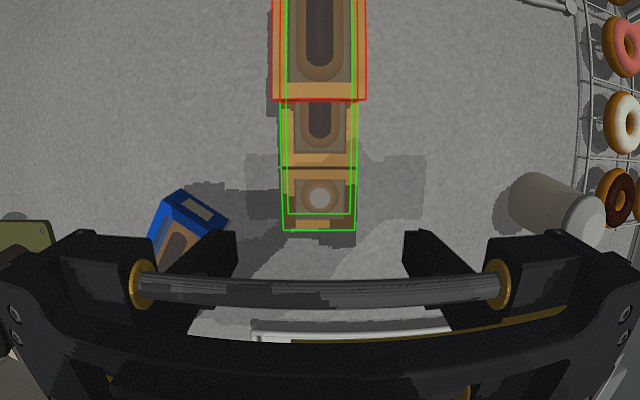

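The placed carton matches the red outline and the row matches the green, apart from a small shift because the arm was still moving. On to the second long carton.

Emit:
send_rows([
  {"delta_pos": [0.3, 4, 0], "turn": 1, "jaw": 0},
  {"delta_pos": [0.6, 8, 0], "turn": 2, "jaw": 0},
  {"delta_pos": [0.9, 12, 0], "turn": 3, "jaw": 0},
  {"delta_pos": [1.2, 16, 0], "turn": 4, "jaw": 0},
  {"delta_pos": [1.5, 20, 0], "turn": 5, "jaw": 0},
  {"delta_pos": [1.8, 24, 0], "turn": 6, "jaw": 0},
  {"delta_pos": [2.1, 28, 0], "turn": 7, "jaw": 0},
  {"delta_pos": [2.4, 32, 0], "turn": 7.5, "jaw": 0},
])

```text
clock: 12.2
tool_pos: [0.5019, -0.1841, 0.1695]
eef_rot: [0.996, -0.087, 0.0, 0.0]
contact_force: [1.1, 0.4, -0.5]
opening: 0.996
```

Emit:
send_rows([
  {"delta_pos": [0, 4, 0], "turn": 0, "jaw": 0},
  {"delta_pos": [0, 8, 0], "turn": 0, "jaw": 0},
  {"delta_pos": [0, 12, 0], "turn": 0, "jaw": 0},
  {"delta_pos": [0, 15, 1], "turn": 0, "jaw": 0},
  {"delta_pos": [0, 18, 2], "turn": 0, "jaw": 0},
  {"delta_pos": [0, 19.5, 2], "turn": 0, "jaw": 0},
  {"delta_pos": [0, 19.5, 2], "turn": 0, "jaw": 0},
  {"delta_pos": [0, 19.5, 2], "turn": 0, "jaw": 0},
])

```text
clock: 12.87
tool_pos: [0.4682, -0.3744, 0.1491]
eef_rot: [0.996, -0.088, 0.0, -0.0]
contact_force: [0.3, 0.8, -0.7]
opening: 1.001
```

Emit:
send_rows([
  {"delta_pos": [0, 0, 0], "turn": 0, "jaw": 0},
  {"delta_pos": [0, 0, 0], "turn": 0, "jaw": 0},
  {"delta_pos": [0, 0, 0], "turn": 0, "jaw": 0},
])

```text
clock: 13.12
tool_pos: [0.4693, -0.3723, 0.1493]
eef_rot: [0.996, -0.085, 0.0, -0.0]
contact_force: [-0.3, 0.3, 1.0]
opening: 1.001
```

Run:
```python
from plant import r, vision
from h import *
s=r.get_state();print(s["clock"],s["q"].round(2),s["tool_pos"],s["qd"].round(3))
print(goal(s,[.5003,-.4147,.0259],np.radians(-10.5)))
prm=vision.camera_params("wrist");im=vision.snapshot("wrist")
draw(im,box(.5003,-.4147,np.radians(-10.5),.109,.003),prm,True);
draw(im,box(.5024,-.1112,np.radians(125.3),.053,.003),prm,True);cv2.imwrite("pics/w7.png",im)
```

```text
13.1167 [ 0.82  0.81 -0.4   1.73  0.46  0.7   0.  ] [ 0.46927363 -0.37234649  0.14929318] [ 0.003  0.004  0.008 -0.002  0.003  0.001  0.003]
[[3.77, 3.65, 12.34], 'jawyaw', np.float64(-9.79), 'turn', np.float64(0.71), 'or', np.float64(-179.29), 'q7', np.float64(0.0)]
```

View pics/w7.png

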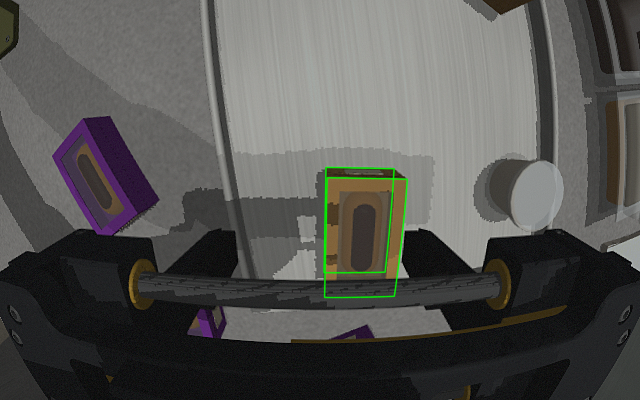

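The outline fits on the kraft long carton at (365,235). Moving over it and descending.

Emit:
send_rows([
  {"delta_pos": [2, 2, 0], "turn": 0.7, "jaw": 0},
  {"delta_pos": [3.8, 3.65, 2], "turn": 0.7, "jaw": 0},
  {"delta_pos": [3.8, 3.65, 4], "turn": 0.7, "jaw": 0},
  {"delta_pos": [3.8, 3.65, 6], "turn": 0.7, "jaw": 0},
  {"delta_pos": [3.8, 3.65, 7], "turn": 0.7, "jaw": 0},
  {"delta_pos": [3.8, 3.65, 7], "turn": 0.7, "jaw": 0},
  {"delta_pos": [3.8, 3.65, 7], "turn": 0.7, "jaw": 0},
])

```text
clock: 13.75
tool_pos: [0.4996, -0.416, 0.0789]
eef_rot: [0.996, -0.092, -0.0, -0.0]
contact_force: [0.1, -0.5, -0.3]
opening: 1.002
```

Run:
```python
from plant import r, vision
from h import *
s=r.get_state();print(s["clock"],s["tool_pos"])
print(goal(s,[.5003,-.4147,.0259],np.radians(-10.5)))
```

```text
13.75 [ 0.49961315 -0.41597962  0.07886519]
[[0.05, -0.14, 5.3], 'jawyaw', np.float64(-10.6), 'turn', np.float64(-0.1), 'or', np.float64(179.9), 'q7', np.float64(0.02)]
```

Emit:
send_rows([
  {"delta_pos": [0, -0.1, 2], "turn": 0, "jaw": 0},
  {"delta_pos": [0, -0.1, 4], "turn": 0, "jaw": 0},
  {"delta_pos": [0, -0.1, 5.3], "turn": 0, "jaw": 0},
  {"delta_pos": [0, -0.1, 5.3], "turn": 0, "jaw": 0},
  {"delta_pos": [0, -0.1, 5.3], "turn": 0, "jaw": 0.1},
  {"delta_pos": [0, -0.1, 5.3], "turn": 0, "jaw": 0.2},
  {"delta_pos": [0, -0.1, 5.3], "turn": 0, "jaw": 0.3},
  {"delta_pos": [0, -0.1, 5.3], "turn": 0, "jaw": 0.4},
])

```text
clock: 14.42
tool_pos: [0.5, -0.4162, 0.0269]
eef_rot: [0.996, -0.093, 0.001, 0.0]
contact_force: [0.7, -0.5, 6.3]
opening: 0.725
```

Emit:
send_rows([
  {"delta_pos": [0, 0, 0], "turn": 0, "jaw": 0.4},
  {"delta_pos": [0, 0, 0], "turn": 0, "jaw": 0.4},
  {"delta_pos": [0, 0, 0], "turn": 0, "jaw": 0.4},
  {"delta_pos": [0, 0, 0], "turn": 0, "jaw": 0.4},
])

```text
clock: 14.75
tool_pos: [0.5, -0.4161, 0.0269]
eef_rot: [0.996, -0.093, 0.001, 0.0]
contact_force: [-0.0, -0.3, 5.7]
opening: 0.725
```

Emit:
send_rows([
  {"delta_pos": [0, 0, -1], "turn": 0, "jaw": 0.4},
  {"delta_pos": [0, 0, -3], "turn": 0, "jaw": 0.4},
  {"delta_pos": [0, 0, -6], "turn": 0, "jaw": 0.4},
  {"delta_pos": [0, 0, -9], "turn": 0, "jaw": 0.4},
  {"delta_pos": [0, 0, -12], "turn": 0, "jaw": 0.4},
  {"delta_pos": [0, -2, -12.5], "turn": -1, "jaw": 0.4},
  {"delta_pos": [0, -5, -12.5], "turn": -2, "jaw": 0.4},
  {"delta_pos": [0, -9, -12.5], "turn": -3, "jaw": 0.4},
])

```text
clock: 15.42
tool_pos: [0.5155, -0.3303, 0.152]
eef_rot: [0.998, -0.07, 0.001, 0.002]
contact_force: [0.6, 0.2, -2.1]
opening: 0.724
```

Run:
```python
from plant import r
from h import *
s=r.get_state();print(s["clock"],s["tool_pos"],s["opening"])
print(goal(s,[.4927,.1567,.15],np.radians(-2.45)))
```

```text
15.4167 [ 0.51547226 -0.33029476  0.15200947] 0.7241318431124497
[[-9.02, -47.91, 0.01], 'jawyaw', np.float64(-7.98), 'turn', np.float64(-5.53), 'or', np.float64(174.47), 'q7', np.float64(-0.05)]
```

Emit:
send_rows([
  {"delta_pos": [-0.8, -4, 0], "turn": -1, "jaw": 0.4},
  {"delta_pos": [-1.6, -8, 0], "turn": -2, "jaw": 0.4},
  {"delta_pos": [-2.4, -12, 0], "turn": -3, "jaw": 0.4},
  {"delta_pos": [-3.2, -16, 0], "turn": -4, "jaw": 0.4},
  {"delta_pos": [-4, -20, 0], "turn": -5, "jaw": 0.4},
  {"delta_pos": [-4.8, -24, 0], "turn": -5.5, "jaw": 0.4},
  {"delta_pos": [-5.6, -28, 0], "turn": -5.5, "jaw": 0.4},
  {"delta_pos": [-6.4, -32, 0], "turn": -5.5, "jaw": 0.4},
])

```text
clock: 16.08
tool_pos: [0.4951, 0.0002, 0.1513]
eef_rot: [1.0, -0.019, 0.0, 0.0]
contact_force: [0.9, -0.1, -1.1]
opening: 0.723
```

Run:
```python
from plant import r
from h import *
s=r.get_state();print(s["clock"],s["tool_pos"],s["opening"])
print(goal(s,[.4926,.1553,.15],np.radians(-2.45)))
```

```text
16.0833 [4.95133650e-01 2.20122222e-04 1.51267381e-01] 0.723214529283185
[[-0.84, -15.49, 0.13], 'jawyaw', np.float64(-2.17), 'turn', np.float64(0.28), 'or', np.float64(-179.72), 'q7', np.float64(-0.59)]
```

Emit:
send_rows([
  {"delta_pos": [-0.4, -4, 0], "turn": 0.3, "jaw": 0.4},
  {"delta_pos": [-0.8, -8, 0], "turn": 0.3, "jaw": 0.4},
  {"delta_pos": [-0.8, -11.5, 0], "turn": 0.3, "jaw": 0.4},
  {"delta_pos": [-0.8, -14, 0], "turn": 0.3, "jaw": 0.4},
  {"delta_pos": [-0.8, -15.5, 0], "turn": 0.3, "jaw": 0.4},
  {"delta_pos": [-0.8, -15.5, 0], "turn": 0.3, "jaw": 0.4},
  {"delta_pos": [-0.8, -15.5, 0], "turn": 0.3, "jaw": 0.4},
  {"delta_pos": [-0.8, -15.5, 0], "turn": 0.3, "jaw": 0.4},
])

```text
clock: 16.75
tool_pos: [0.4932, 0.1517, 0.1508]
eef_rot: [1.0, -0.022, -0.0, 0.001]
contact_force: [0.1, -0.8, -1.3]
opening: 0.725
```

Emit:
send_rows([
  {"delta_pos": [0, 0, 0], "turn": 0, "jaw": 0.4},
  {"delta_pos": [0, 0, 0], "turn": 0, "jaw": 0.4},
  {"delta_pos": [0, 0, 0], "turn": 0, "jaw": 0.4},
])

```text
clock: 17.0
tool_pos: [0.4934, 0.1522, 0.1507]
eef_rot: [1.0, -0.022, -0.0, 0.0]
contact_force: [-0.0, 0.6, -1.2]
opening: 0.719
```

Run:
```python
from plant import r, vision
from h import *
s=r.get_state();print(s["clock"],s["tool_pos"],s["opening"],s["qd"].round(3))
print(goal(s,[.4926,.1553,.0705],np.radians(-2.45)))
prm=vision.camera_params("wrist");im=vision.snapshot("wrist")
cv2.imwrite("pics/w8r.png",im)
y=np.radians(-2.45);u=np.array([-np.sin(y),np.cos(y)])
draw(im,box(.4963,.2406,y,.277,0),prm,True)
draw(im,box(.4975,.2686,y,.109,.046),prm,True,(0,0,255))
z=s["tool_pos"][2]-.0239;c=s["tool_pos"][:2]+u*.0014
draw(im,box(c[0],c[1],y,.109,z),prm,True,(255,0,255))
cv2.imwrite("pics/w8.png",im)
```

```text
17.0 [0.49344965 0.15223451 0.1507228 ] 0.7189923604253704 [-0.008  0.002 -0.004 -0.004 -0.002 -0.001  0.001]
[[-0.1, -0.31, 8.02], 'jawyaw', np.float64(-2.58), 'turn', np.float64(-0.13), 'or', np.float64(179.87), 'q7', np.float64(-0.83)]
```

View pics/w8.png

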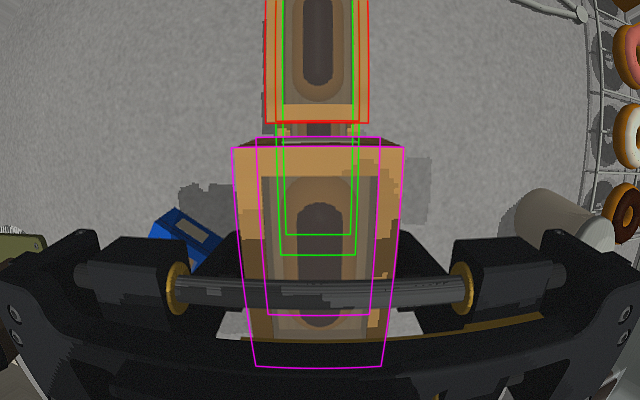

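The model outlines match: the red placed carton sits within about 1 px, and the magenta held carton fits. Lowering to a few mm above.

Emit:
send_rows([
  {"delta_pos": [-0.1, -0.3, 1.5], "turn": -0.1, "jaw": 0.4},
  {"delta_pos": [-0.1, -0.3, 3], "turn": -0.1, "jaw": 0.4},
  {"delta_pos": [-0.1, -0.3, 3], "turn": -0.1, "jaw": 0.4},
  {"delta_pos": [-0.1, -0.3, 3], "turn": -0.1, "jaw": 0.4},
  {"delta_pos": [-0.1, -0.3, 3], "turn": -0.1, "jaw": 0.4},
])

```text
clock: 17.47
tool_pos: [0.4927, 0.1565, 0.1211]
eef_rot: [1.0, -0.021, 0.0, -0.0]
contact_force: [-0.2, 0.3, -1.5]
opening: 0.721
```

Run:
```python
from plant import r, vision
from h import *
s=r.get_state();print(s["clock"],s["tool_pos"],s["qd"].round(3))
print(goal(s,[.4926,.1553,.0702],np.radians(-2.45)))
prm=vision.camera_params("wrist");im=vision.snapshot("wrist")
cv2.imwrite("pics/w9.png",cv2.resize(im[0:200,200:440],None,fx=3,fy=3))
```

```text
17.4667 [0.4927198  0.15651176 0.12112499] [ 0.001 -0.009  0.    -0.006  0.002 -0.003 -0.002]
[[-0.01, 0.12, 5.09], 'jawyaw', np.float64(-2.38), 'turn', np.float64(0.07), 'or', np.float64(-179.93), 'q7', np.float64(-0.86)]
```

View pics/w9.png

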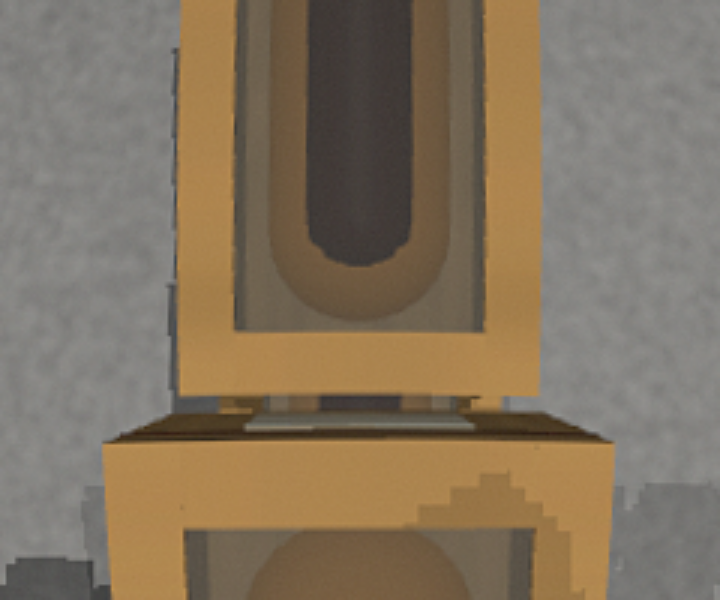

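Emit:
send_rows([
  {"delta_pos": [0, 0.12, 1], "turn": 0, "jaw": 0.4},
  {"delta_pos": [0, 0.12, 2], "turn": 0, "jaw": 0.4},
  {"delta_pos": [0, 0.12, 3], "turn": 0, "jaw": 0.4},
  {"delta_pos": [0, 0.12, 4], "turn": 0, "jaw": 0.4},
  {"delta_pos": [0, 0.12, 4.6], "turn": 0, "jaw": 0.4},
  {"delta_pos": [0, 0.12, 4.6], "turn": 0, "jaw": 0.4},
  {"delta_pos": [0, 0.12, 4.6], "turn": 0, "jaw": 0.4},
  {"delta_pos": [0, 0.12, 4.6], "turn": 0, "jaw": 0.4},
])

```text
clock: 18.18
tool_pos: [0.4925, 0.1556, 0.0747]
eef_rot: [1.0, -0.021, 0.0, -0.0]
contact_force: [-0.0, 0.3, -1.2]
opening: 0.726
```

Run:
```python
from plant import r, vision
from h import *
s=r.get_state();print(s["clock"],s["tool_pos"],s["qd"].round(3),s["contact_force"])
print(goal(s,[.4926,.1553,.0699],np.radians(-2.45)))
prm=vision.camera_params("wrist");im=vision.snapshot("wrist")
cv2.imwrite("pics/w10.png",cv2.resize(im[0:200,200:440],None,fx=3,fy=3))
```

```text
18.1833 [0.49248405 0.15557079 0.07472685] [ 0.005 -0.009 -0.003 -0.002  0.001  0.     0.   ] [-0.04246194  0.2699755  -1.22340425]
[[0.01, 0.03, 0.48], 'jawyaw', np.float64(-2.36), 'turn', np.float64(0.09), 'or', np.float64(-179.91), 'q7', np.float64(-0.89)]
```

View pics/w10.png

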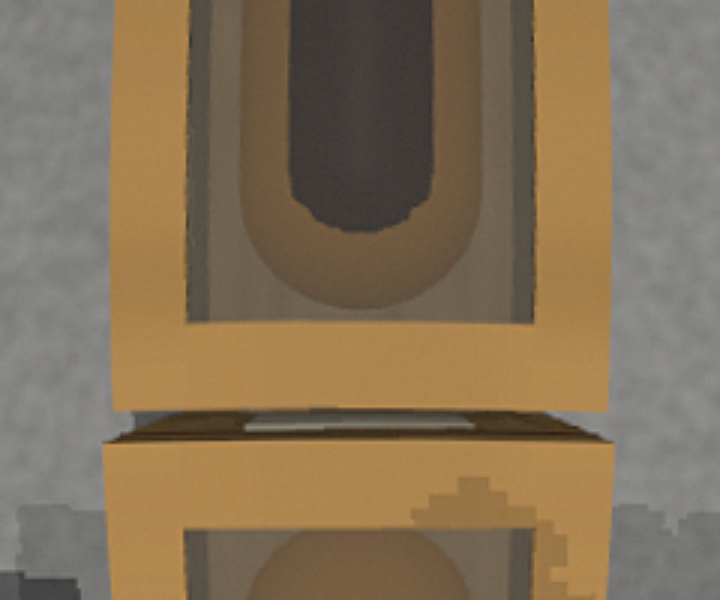

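The faces are aligned and the gap is clear. Setting down and releasing.

Emit:
send_rows([
  {"delta_pos": [0, 0.03, 0.2], "turn": 0, "jaw": 0.4},
  {"delta_pos": [0, 0.03, 0.4], "turn": 0, "jaw": 0.4},
  {"delta_pos": [0, 0.03, 0.5], "turn": 0, "jaw": 0.4},
  {"delta_pos": [0, 0.03, 0.5], "turn": 0, "jaw": 0.4},
  {"delta_pos": [0, 0.03, 0.5], "turn": 0, "jaw": 0.4},
])

```text
clock: 18.65
tool_pos: [0.4925, 0.1551, 0.0699]
eef_rot: [1.0, -0.021, 0.0, 0.0]
contact_force: [-0.1, 0.4, 0.5]
opening: 0.724
```

Emit:
send_rows([
  {"delta_pos": [0, 0, 0], "turn": 0, "jaw": 0.25},
  {"delta_pos": [0, 0, 0], "turn": 0, "jaw": 0.2},
  {"delta_pos": [0, 0, 0], "turn": 0, "jaw": 0.1},
  {"delta_pos": [0, 0, 0], "turn": 0, "jaw": 0},
  {"delta_pos": [0, 0, 0], "turn": 0, "jaw": 0},
  {"delta_pos": [0, 0, -1], "turn": 0, "jaw": 0},
  {"delta_pos": [0, 0, -3], "turn": 0, "jaw": 0},
  {"delta_pos": [0, 0, -6], "turn": 0, "jaw": 0},
])

```text
clock: 19.32
tool_pos: [0.491, 0.1546, 0.1293]
eef_rot: [1.0, -0.02, -0.002, 0.001]
contact_force: [0.7, 0.3, 0.8]
opening: 1.004
```

Run:
```python
from plant import r
from h import *
s=r.get_state();print(s["clock"],s["q"].round(2),s["tool_pos"],s["opening"])
print(goal(s,[.5024,-.1112,.15],np.radians(125.3)))
print(goal(s,[.45,-.02,.22],np.radians(125.3)))
```

```text
19.3167 [-0.23  0.75 -0.26  1.99  0.42  0.45 -0.85] [0.49102162 0.15462276 0.1293049 ] 1.0044279348803395
[[2.21, 26.52, -2.02], 'jawyaw', np.float64(-2.33), 'turn', np.float64(52.37), 'or', np.float64(-127.63), 'q7', np.float64(-0.85)]
[[-3.42, 17.63, -9.02], 'jawyaw', np.float64(-2.33), 'turn', np.float64(52.37), 'or', np.float64(-127.63), 'q7', np.float64(-0.85)]
```

Emit:
send_rows([
  {"delta_pos": [0.2, 3, -3], "turn": 6, "jaw": 0},
  {"delta_pos": [0.5, 7, -4], "turn": 13, "jaw": 0},
  {"delta_pos": [0.8, 11, -4], "turn": 20, "jaw": 0},
  {"delta_pos": [1.1, 15, -4], "turn": 27, "jaw": 0},
  {"delta_pos": [1.4, 19, -4], "turn": 34, "jaw": 0},
  {"delta_pos": [1.7, 22.5, -4], "turn": 41, "jaw": 0},
  {"delta_pos": [2.2, 25, -3], "turn": 48, "jaw": 0},
  {"delta_pos": [2.2, 26.5, -2], "turn": 52.4, "jaw": 0},
])

```text
clock: 19.98
tool_pos: [0.5043, -0.115, 0.1508]
eef_rot: [0.885, -0.465, 0.002, 0.0]
contact_force: [-0.0, 0.3, -0.8]
opening: 1.002
```

Emit:
send_rows([
  {"delta_pos": [0, 0, 0], "turn": 0, "jaw": 0},
  {"delta_pos": [0, 0, 0], "turn": 0, "jaw": 0},
  {"delta_pos": [0, 0, 0], "turn": 0, "jaw": 0},
  {"delta_pos": [0, 0, 0], "turn": 0, "jaw": 0},
])

```text
clock: 20.32
tool_pos: [0.5039, -0.1085, 0.1504]
eef_rot: [0.889, -0.458, 0.0, -0.001]
contact_force: [-0.7, 0.0, 1.0]
opening: 0.997
```

Run:
```python
from plant import r, vision
from h import *
s=r.get_state();print(s["clock"],s["q"].round(2),s["tool_pos"],s["qd"].round(3))
prm=vision.camera_params("wrist");im=vision.snapshot("wrist");raw=im.copy();cv2.imwrite("pics/w11r.png",raw)
print(goal(s,[.5024,-.1112,.0259],np.radians(125.3)))
draw(im,box(.5024,-.1112,np.radians(125.3),.053,.003),prm,True);
cv2.imwrite("pics/w11.png",im)
```

```text
20.3167 [ 0.2   0.7  -0.12  1.99  0.17  0.46 -1.  ] [ 0.50389745 -0.10849902  0.1503984 ] [-0.002  0.     0.007 -0.     0.    -0.004 -0.003]
[[0.14, 0.3, 12.45], 'jawyaw', np.float64(-54.52), 'turn', np.float64(0.18), 'or', np.float64(-179.82), 'q7', np.float64(-1.0)]
```

View pics/w11.png

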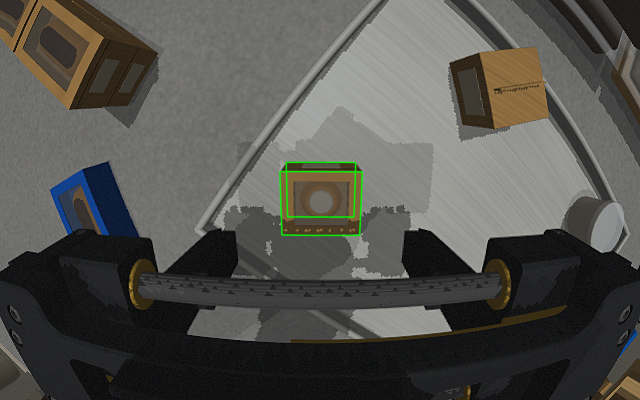

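Run:
```python
from plant import r, vision
from h import *
prm=vision.camera_params("wrist")
im=cv2.imread("pics/w11r.png")
for d in (-.0615,.0615):
    for w in (-.009,.009):
        a=np.radians(125.3);c=np.array([.5024,-.1112])+d*np.array([np.cos(a),np.sin(a)])+w*np.array([-np.sin(a),np.cos(a)])
        for z,col in ((.014,(0,0,255)),(.029,(255,0,0))):
            p=proj(np.array([[*c,z]]),prm,True)[0];cv2.circle(im,tuple(int(v) for v in p.round()),1,col,-1)
for q in ((205,230),(300,100),(240,185)): print(ray(q,prm,.029,True).round(3))
cv2.imwrite("pics/w11c.png",cv2.resize(im[120:280,180:460],None,fx=2.8,fy=2.8))
```

```text
[ 0.414 -0.042  0.029]
[ 0.56  -0.05   0.029]
[ 0.471 -0.048  0.029]
```

View pics/w11c.png

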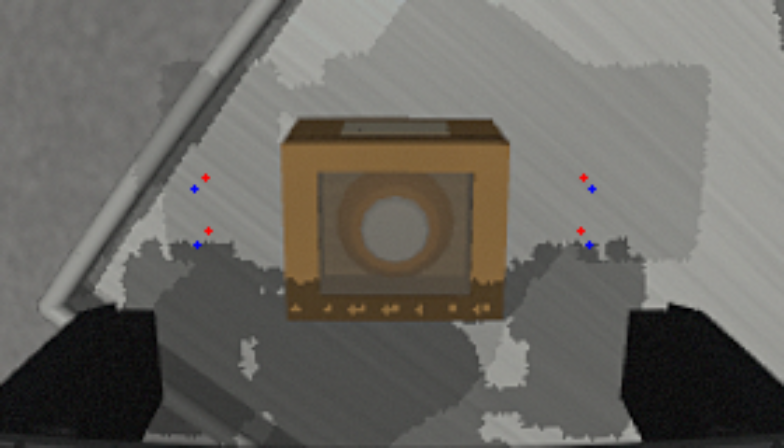

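The kraft half carton at (322,200) matches. The left finger clears the pan rim by roughly 7 mm, so I go down with the jaws slightly closed.

Emit:
send_rows([
  {"delta_pos": [0.14, 0.3, 2.5], "turn": 0.2, "jaw": 0.1},
  {"delta_pos": [0.14, 0.3, 5], "turn": 0.2, "jaw": 0.1},
  {"delta_pos": [0.14, 0.3, 7], "turn": 0.2, "jaw": 0.1},
  {"delta_pos": [0.14, 0.3, 7], "turn": 0.2, "jaw": 0.1},
  {"delta_pos": [0.14, 0.3, 7], "turn": 0.2, "jaw": 0.1},
])

```text
clock: 20.78
tool_pos: [0.5015, -0.1123, 0.0796]
eef_rot: [0.888, -0.461, -0.001, 0.0]
contact_force: [1.1, 0.0, 0.9]
opening: 0.902
```

Run:
```python
from plant import r, vision
from h import *
s=r.get_state();print(s["clock"],s["tool_pos"])
print(goal(s,[.5024,-.1112,.0265],np.radians(125.3)))
```

```text
20.7833 [ 0.50153656 -0.11230038  0.07955599]
[[-0.03, -0.14, 5.31], 'jawyaw', np.float64(-54.84), 'turn', np.float64(-0.14), 'or', np.float64(179.86), 'q7', np.float64(-1.02)]
```

Emit:
send_rows([
  {"delta_pos": [0, -0.12, 2], "turn": -0.1, "jaw": 0.1},
  {"delta_pos": [0, -0.12, 4], "turn": -0.1, "jaw": 0.1},
  {"delta_pos": [0, -0.12, 5.3], "turn": -0.1, "jaw": 0.1},
  {"delta_pos": [0, -0.12, 5.3], "turn": -0.1, "jaw": 0.1},
  {"delta_pos": [0, -0.12, 5.3], "turn": -0.1, "jaw": 0.15},
  {"delta_pos": [0, -0.12, 5.3], "turn": -0.1, "jaw": 0.2},
  {"delta_pos": [0, -0.12, 5.3], "turn": -0.1, "jaw": 0.3},
  {"delta_pos": [0, -0.12, 5.3], "turn": -0.1, "jaw": 0.4},
])

```text
clock: 21.45
tool_pos: [0.5036, -0.1127, 0.0281]
eef_rot: [0.888, -0.461, 0.001, -0.0]
contact_force: [-1.2, -0.2, 7.2]
opening: 0.726
```

Emit:
send_rows([
  {"delta_pos": [0, 0, 0], "turn": 0, "jaw": 0.4},
  {"delta_pos": [0, 0, 0], "turn": 0, "jaw": 0.4},
  {"delta_pos": [0, 0, 0], "turn": 0, "jaw": 0.4},
  {"delta_pos": [0, 0, 0], "turn": 0, "jaw": 0.4},
])

```text
clock: 21.78
tool_pos: [0.5036, -0.1126, 0.0281]
eef_rot: [0.888, -0.461, 0.001, -0.0]
contact_force: [-0.4, 0.9, 7.4]
opening: 0.725
```

Emit:
send_rows([
  {"delta_pos": [0, 0, -1], "turn": 0, "jaw": 0.4},
  {"delta_pos": [0, 0, -3], "turn": 0, "jaw": 0.4},
  {"delta_pos": [0, 0, -6], "turn": 0, "jaw": 0.4},
  {"delta_pos": [0, 0, -9], "turn": 0, "jaw": 0.4},
  {"delta_pos": [0, 0, -12], "turn": 0, "jaw": 0.4},
  {"delta_pos": [0, 0, -14], "turn": 0, "jaw": 0.4},
  {"delta_pos": [0, 0, -14], "turn": -2, "jaw": 0.4},
])

```text
clock: 22.37
tool_pos: [0.5051, -0.1134, 0.1714]
eef_rot: [0.895, -0.445, 0.004, -0.001]
contact_force: [0.8, -0.9, -0.9]
opening: 0.728
```

Run:
```python
from plant import r
from h import *
s=r.get_state();print(s["clock"],s["tool_pos"],s["opening"])
print(goal(s,[.5011,.3525,.16],np.radians(-2.45)))
```

```text
22.3667 [ 0.50505037 -0.11335838  0.17138664] 0.7275332107410989
[[-37.38, -27.81, 1.06], 'jawyaw', np.float64(-52.86), 'turn', np.float64(-50.41), 'or', np.float64(129.59), 'q7', np.float64(-0.97)]
```

Emit:
send_rows([
  {"delta_pos": [-2, -1.5, 0], "turn": -3, "jaw": 0.4},
  {"delta_pos": [-5, -3.7, 0], "turn": -9, "jaw": 0.4},
  {"delta_pos": [-8, -6, 0], "turn": -15, "jaw": 0.4},
  {"delta_pos": [-11, -8.2, 0], "turn": -21, "jaw": 0.4},
  {"delta_pos": [-14, -10.4, 0], "turn": -27, "jaw": 0.4},
  {"delta_pos": [-17, -12.6, 0], "turn": -33, "jaw": 0.4},
  {"delta_pos": [-20, -14.9, 0], "turn": -39, "jaw": 0.4},
  {"delta_pos": [-23, -17.1, 0], "turn": -45, "jaw": 0.4},
])

```text
clock: 23.03
tool_pos: [0.4996, 0.1754, 0.1664]
eef_rot: [0.998, -0.065, -0.0, 0.0]
contact_force: [-0.3, -0.1, -1.0]
opening: 0.724
```

Run:
```python
from plant import r
from h import *
s=r.get_state();print(s["clock"],s["tool_pos"],s["opening"])
print(goal(s,[.5011,.3525,.16],np.radians(-2.45)))
```

```text
23.0333 [0.49956291 0.17535662 0.16642698] 0.7240878478104034
[[-2.16, -17.58, 0.63], 'jawyaw', np.float64(-7.5), 'turn', np.float64(-5.05), 'or', np.float64(174.95), 'q7', np.float64(-0.9)]
```

Emit:
send_rows([
  {"delta_pos": [-0.5, -3.5, 0], "turn": -3, "jaw": 0.4},
  {"delta_pos": [-1, -7, 0], "turn": -5, "jaw": 0.4},
  {"delta_pos": [-1.5, -10.5, 0], "turn": -5, "jaw": 0.4},
  {"delta_pos": [-2, -14, 0], "turn": -5, "jaw": 0.4},
  {"delta_pos": [-2.1, -16.5, 0], "turn": -5, "jaw": 0.4},
  {"delta_pos": [-2.1, -17.6, 0], "turn": -5, "jaw": 0.4},
  {"delta_pos": [-2.1, -17.6, 0], "turn": -5, "jaw": 0.4},
  {"delta_pos": [-2.1, -17.6, 0], "turn": -5, "jaw": 0.4},
])

```text
clock: 23.7
tool_pos: [0.5034, 0.3493, 0.166]
eef_rot: [1.0, -0.025, -0.0, 0.001]
contact_force: [0.1, -0.8, -1.2]
opening: 0.728
```

Emit:
send_rows([
  {"delta_pos": [0, 0, 0], "turn": 0, "jaw": 0.4},
  {"delta_pos": [0, 0, 0], "turn": 0, "jaw": 0.4},
  {"delta_pos": [0, 0, 0], "turn": 0, "jaw": 0.4},
])

```text
clock: 23.95
tool_pos: [0.5041, 0.3489, 0.1667]
eef_rot: [1.0, -0.026, -0.0, 0.001]
contact_force: [-0.2, 1.2, -0.5]
opening: 0.727
```

Run:
```python
from plant import r, vision
from h import *
s=r.get_state();print(s["clock"],s["tool_pos"],s["opening"],s["qd"].round(3))
print(goal(s,[.5011,.3525,.0711],np.radians(-2.45)))
prm=vision.camera_params("wrist");im=vision.snapshot("wrist")
cv2.imwrite("pics/w12r.png",im)
y=np.radians(-2.45)
draw(im,box(.4963,.2406,y,.277,0),prm,True)
draw(im,box(.4975,.2686,y,.109,.046),prm,True,(0,0,255))
z=s["tool_pos"][2]-.0251;c=s["tool_pos"][:2]
draw(im,box(c[0],c[1],y,.053,z),prm,True,(255,0,255))
cv2.imwrite("pics/w12.png",im)
```

```text
23.95 [0.50405425 0.34889131 0.16666393] 0.7270341939026953 [-0.007  0.001 -0.008 -0.009  0.002 -0.001 -0.001]
[[-0.31, -0.36, 9.56], 'jawyaw', np.float64(-3.0), 'turn', np.float64(-0.55), 'or', np.float64(179.45), 'q7', np.float64(-1.02)]
```

View pics/w12.png

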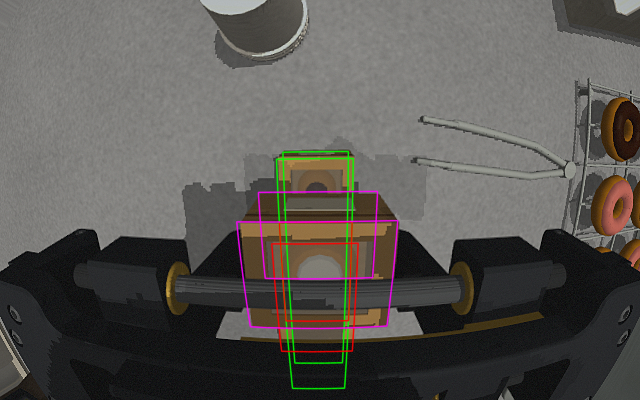

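Emit:
send_rows([
  {"delta_pos": [-0.3, -0.35, 2], "turn": -0.5, "jaw": 0.4},
  {"delta_pos": [-0.3, -0.35, 4], "turn": -0.5, "jaw": 0.4},
  {"delta_pos": [-0.3, -0.35, 5.5], "turn": -0.5, "jaw": 0.4},
  {"delta_pos": [-0.3, -0.35, 6], "turn": -0.5, "jaw": 0.4},
  {"delta_pos": [-0.3, -0.35, 6], "turn": -0.5, "jaw": 0.4},
  {"delta_pos": [-0.3, -0.35, 6], "turn": -0.5, "jaw": 0.4},
])

```text
clock: 24.5
tool_pos: [0.5011, 0.3546, 0.1071]
eef_rot: [1.0, -0.021, 0.0, -0.0]
contact_force: [0.8, 0.5, -0.3]
opening: 0.727
```

Run:
```python
from plant import r, vision
from h import *
s=r.get_state();print(s["clock"],s["tool_pos"])
print(goal(s,[.5011,.3525,.0711],np.radians(-2.45)))
```

```text
24.5 [0.5010703  0.35457801 0.10712261]
[[0.01, 0.21, 3.6], 'jawyaw', np.float64(-2.39), 'turn', np.float64(0.06), 'or', np.float64(-179.94), 'q7', np.float64(-1.05)]
```

Emit:
send_rows([
  {"delta_pos": [0, 0.2, 0.5], "turn": 0, "jaw": 0.4},
  {"delta_pos": [0, 0.2, 1], "turn": 0, "jaw": 0.4},
  {"delta_pos": [0, 0.2, 2], "turn": 0, "jaw": 0.4},
  {"delta_pos": [0, 0.2, 2.8], "turn": 0, "jaw": 0.4},
  {"delta_pos": [0, 0.2, 3.1], "turn": 0, "jaw": 0.4},
  {"delta_pos": [0, 0.2, 3.1], "turn": 0, "jaw": 0.4},
  {"delta_pos": [0, 0.2, 3.1], "turn": 0, "jaw": 0.4},
])

```text
clock: 25.08
tool_pos: [0.5004, 0.3527, 0.0753]
eef_rot: [1.0, -0.021, -0.0, 0.0]
contact_force: [-0.3, -0.3, -0.3]
opening: 0.722
```

Run:
```python
from plant import r, vision
from h import *
s=r.get_state();print(s["clock"],s["tool_pos"])
print(goal(s,[.5011,.3525,.0711],np.radians(-2.45)))
prm=vision.camera_params("wrist");im=vision.snapshot("wrist");cv2.imwrite("pics/w13.png",cv2.resize(im[130:400,200:440],None,fx=2.2,fy=2.2))
im=vision.snapshot("side");cv2.imwrite("pics/s13.png",cv2.resize(im[200:320,240:360],None,fx=4.5,fy=4.5))
```

```text
25.0833 [0.50044798 0.35270804 0.07528828]
[[0.07, 0.02, 0.42], 'jawyaw', np.float64(-2.35), 'turn', np.float64(0.1), 'or', np.float64(-179.9), 'q7', np.float64(-1.07)]
```

View pics/w13.png

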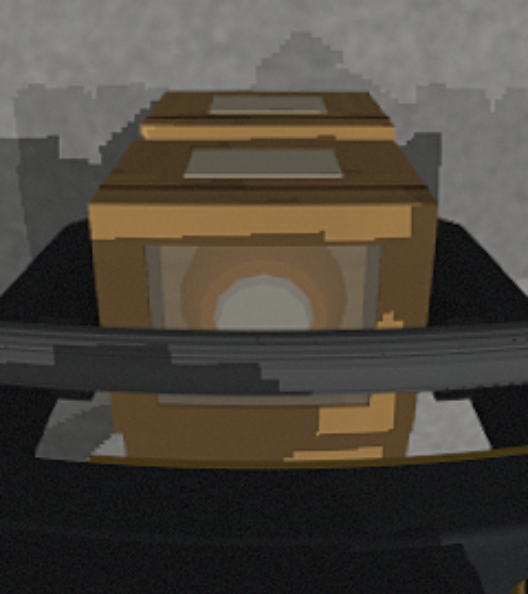

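View pics/s13.png

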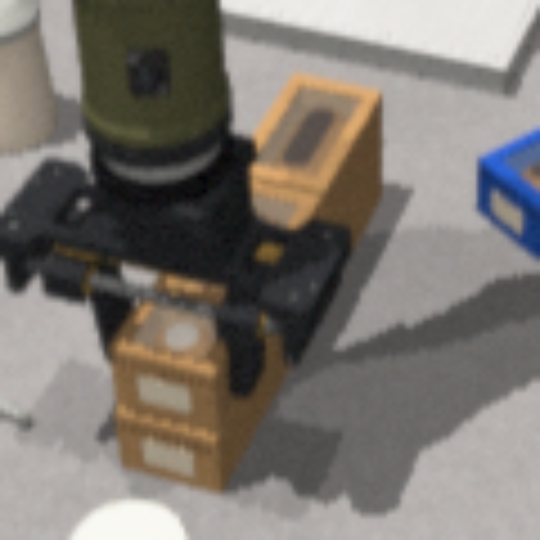

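Run:
```python
from plant import r, vision
from h import *
s=r.get_state()
prm=vision.camera_params("wrist");im=vision.snapshot("wrist")
y=np.radians(-2.45);u=np.array([-np.sin(y),np.cos(y)]);v=np.array([np.cos(y),np.sin(y)])
o=np.array([.4963,.2406]);t=s["tool_pos"][:2]
def pr(c,z): return proj(np.array([[*c,z]]),prm,True)[0].round(1)
e=o+u*.1385;h=t+u*.0265;zb=s["tool_pos"][2]-.0251
print("row end top edge mid",pr(e,.046),"corners",pr(e-v*.032,.046),pr(e+v*.032,.046),"bottom",pr(e-v*.032,0),pr(e+v*.032,0))
print("held end bottom",pr(h,zb),pr(h-v*.032,zb),pr(h+v*.032,zb),"top",pr(h,zb+.046),pr(h-v*.032,zb+.046),pr(h+v*.032,zb+.046))
print(pr(e-u*.001,.046))
big=cv2.resize(im[165:235,230:410],None,fx=4.4,fy=4.4,interpolation=cv2.INTER_NEAREST);cv2.imwrite("pics/w14.png",big)
for c in (300,320,340): print([ (rw,int(im[rw,c].sum())) for rw in range(168,200)])
```

```text
row end top edge mid [318.5 190. ] corners [260.6 190. ] [376.4 190.2] bottom [272.7 173.7] [364.7 173.8]
held end bottom [317.8 191.5] [258.3 191.4] [377.4 191.6] top [317.3 221.2] [236.9 220.5] [397.9 220.8]
[318.5 191.8]
[(168, 381), (169, 383), (170, 375), (171, 316), (172, 147), (173, 175), (174, 242), (175, 260), (176, 257), (177, 261), (178, 253), (179, 242), (180, 358), (181, 326), (182, 131), (183, 70), (184, 170), (185, 163), (186, 134), (187, 242), (188, 361), (189, 340), (190, 334), (191, 338), (192, 326), (193, 269), (194, 147), (195, 172), (196, 144), (197, 181), (198, 232), (199, 258)]
[(168, 350), (169, 349), (170, 353), (171, 338), (172, 140), (173, 179), (174, 246), (175, 258), (176, 258), (177, 257), (178, 256), (179, 252), (180, 350), (181, 316), (182, 132), (183, 67), (184, 166), (185, 168), (186, 157), (187, 249), (188, 356), (189, 335), (190, 335), (191, 351), (192, 284), (193, 162), (194, 164), (195, 164), (196, 151), (197, 203), (198, 240), (199, 261)]
[(168, 324), (169, 328), (170, 339), (171, 331), (172, 148), (173, 149), (174, 242), (175, 259), (176, 256), (177, 263), (178, 252), (179, 249), (180, 354), (181, 333), (182, 126), (183, 99), (184, 177), (185, 166), (186, 149), (187, 252), (188, 353), (189, 338), (190, 334), (191, 349), (192, 285), (193, 166), (194, 159), (195, 163), (196, 160), (197, 196), (198, 235), (199, 260)]
```

View pics/w14.png

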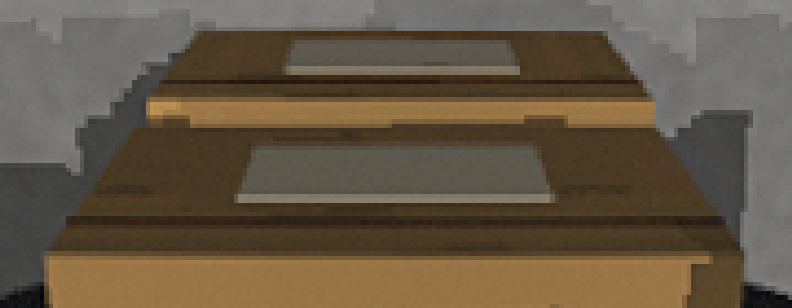

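Here the row's end edge shows at row 187 and the held carton's end edge at 192.7. That puts the held half about 2 mm short of the end and 0.7 mm to -x. I correct that before setting it down.

Emit:
send_rows([
  {"delta_pos": [0.07, -0.2, 0], "turn": 0.1, "jaw": 0.4},
  {"delta_pos": [0.07, -0.2, 0], "turn": 0.1, "jaw": 0.4},
  {"delta_pos": [0.07, -0.2, 0.1], "turn": 0.1, "jaw": 0.4},
  {"delta_pos": [0.07, -0.2, 0.2], "turn": 0.1, "jaw": 0.4},
  {"delta_pos": [0.07, -0.2, 0.3], "turn": 0.1, "jaw": 0.4},
  {"delta_pos": [0.07, -0.2, 0.3], "turn": 0.1, "jaw": 0.4},
  {"delta_pos": [0.07, -0.2, 0.3], "turn": 0.1, "jaw": 0.4},
])

```text
clock: 25.82
tool_pos: [0.5013, 0.3546, 0.0726]
eef_rot: [1.0, -0.021, -0.0, 0.0]
contact_force: [1.1, 0.2, -0.5]
opening: 0.727
```

Run:
```python
from plant import r, vision
from h import *
s=r.get_state();print(s["clock"],s["tool_pos"],s["contact_force"])
print(goal(s,[.5011,.3546,.0711],np.radians(-2.45)))
im=vision.snapshot("wrist")
big=cv2.resize(im[165:235,230:410],None,fx=4.4,fy=4.4,interpolation=cv2.INTER_NEAREST);cv2.imwrite("pics/w15.png",big)
```

```text
25.8167 [0.50134542 0.35459969 0.07255555] [ 1.09218837  0.24523223 -0.54300701]
[[-0.02, 0.0, 0.15], 'jawyaw', np.float64(-2.46), 'turn', np.float64(-0.01), 'or', np.float64(179.99), 'q7', np.float64(-1.07)]
```

View pics/w15.png

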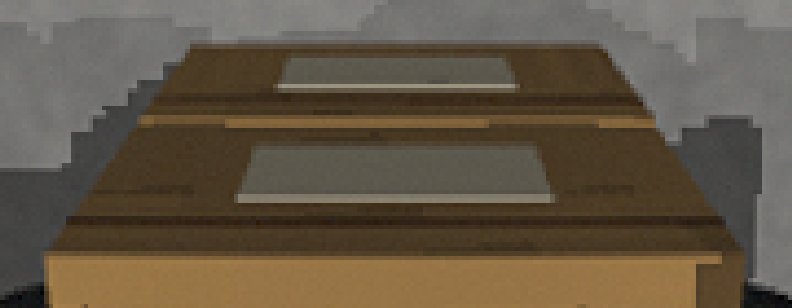

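It is now flush to within about 1 mm at the end and along the sides. Setting it down.

Emit:
send_rows([
  {"delta_pos": [0, -0.05, 0.1], "turn": 0, "jaw": 0.4},
  {"delta_pos": [0, -0.05, 0.17], "turn": 0, "jaw": 0.4},
  {"delta_pos": [0, -0.05, 0.17], "turn": 0, "jaw": 0.4},
  {"delta_pos": [0, -0.05, 0.17], "turn": 0, "jaw": 0.4},
  {"delta_pos": [0, -0.05, 0.17], "turn": 0, "jaw": 0.25},
  {"delta_pos": [0, -0.05, 0.17], "turn": 0, "jaw": 0.2},
  {"delta_pos": [0, -0.05, 0.17], "turn": 0, "jaw": 0.1},
  {"delta_pos": [0, -0.05, 0.17], "turn": 0, "jaw": 0},
])

```text
clock: 26.53
tool_pos: [0.5014, 0.3552, 0.0709]
eef_rot: [1.0, -0.021, 0.0, 0.0]
contact_force: [-0.2, -0.3, -0.5]
opening: 0.924
```

Emit:
send_rows([
  {"delta_pos": [0, 0, 0], "turn": 0, "jaw": 0},
  {"delta_pos": [0, 0, 0], "turn": 0, "jaw": 0},
  {"delta_pos": [0, 0, -1], "turn": 0, "jaw": 0},
  {"delta_pos": [0, 0, -3], "turn": 0, "jaw": 0},
  {"delta_pos": [0, 0, -6], "turn": 0, "jaw": 0},
  {"delta_pos": [0, 0, -9], "turn": 0, "jaw": 0},
  {"delta_pos": [0, 0, -12], "turn": 0, "jaw": 0},
  {"delta_pos": [0, 2, -15], "turn": 0, "jaw": 0},
])

```text
clock: 27.2
tool_pos: [0.4995, 0.3398, 0.2236]
eef_rot: [1.0, -0.019, 0.0, -0.003]
contact_force: [-0.0, 0.9, 0.8]
opening: 1.002
```

Run:
```python
from plant import r, vision
from h import *
s=r.get_state();print(s["clock"],s["tool_pos"],s["opening"])
print(goal(s,[.40,.24,.28],np.radians(90)))
```

```text
27.2 [0.49954575 0.33980488 0.22357161] 1.0022544120199552
[[-9.56, 10.32, -5.71], 'jawyaw', np.float64(-2.17), 'turn', np.float64(87.83), 'or', np.float64(-92.17), 'q7', np.float64(-0.98)]
```

Emit:
send_rows([
  {"delta_pos": [-1, 1, -1], "turn": 6.5, "jaw": 0},
  {"delta_pos": [-2.5, 2.5, -2], "turn": 13, "jaw": 0},
  {"delta_pos": [-4, 4.5, -3], "turn": 20, "jaw": 0},
  {"delta_pos": [-5.5, 6, -4], "turn": 27, "jaw": 0},
  {"delta_pos": [-7, 7.5, -5], "turn": 34, "jaw": 0},
  {"delta_pos": [-8.5, 9, -5.7], "turn": 41, "jaw": 0},
  {"delta_pos": [-9.5, 10.3, -5.7], "turn": 48, "jaw": 0},
  {"delta_pos": [-9.5, 10.3, -5.7], "turn": 55, "jaw": 0},
])

```text
clock: 27.87
tool_pos: [0.3988, 0.2335, 0.2792]
eef_rot: [0.875, -0.484, -0.0, 0.001]
contact_force: [0.0, -0.3, 0.2]
opening: 0.998
```

Emit:
send_rows([
  {"delta_pos": [0, 0, 0], "turn": 7, "jaw": 0},
  {"delta_pos": [0, 0, 0], "turn": 14, "jaw": 0},
  {"delta_pos": [0, 0, 0], "turn": 21, "jaw": 0},
  {"delta_pos": [0, 0, 0], "turn": 28, "jaw": 0},
  {"delta_pos": [0, 0, 0], "turn": 33, "jaw": 0},
  {"delta_pos": [0, 0, 0], "turn": 33, "jaw": 0},
  {"delta_pos": [0, 0, 0], "turn": 33, "jaw": 0},
  {"delta_pos": [0, 0, 0], "turn": 33, "jaw": 0},
])

```text
clock: 28.53
tool_pos: [0.4011, 0.2366, 0.2783]
eef_rot: [-0.705, 0.709, 0.0, 0.0]
contact_force: [0.4, -0.4, -0.2]
opening: 0.999
```

Run:
```python
from plant import r, vision
from h import *
import pickle
s=r.get_state();print(s["clock"],s["tool_pos"],s["qd"].round(3))
prm=vision.camera_params("wrist");im=vision.snapshot("wrist");cv2.imwrite("pics/w16r.png",im);pickle.dump((prm,im),open("w16.pkl","wb"))
y=np.radians(-2.45)
draw(im,box(.4963,.2406,y,.277,0),prm,True)
cv2.imwrite("pics/w16.png",im)
cv2.imwrite("pics/w16c.png",cv2.resize(cv2.imread("pics/w16r.png")[40:140,180:460],None,fx=2.8,fy=2.8))
```

```text
28.5333 [0.40113402 0.23655011 0.27833979] [ 0.006  0.003 -0.001  0.    -0.001 -0.001 -0.005]
```

View pics/w16.png

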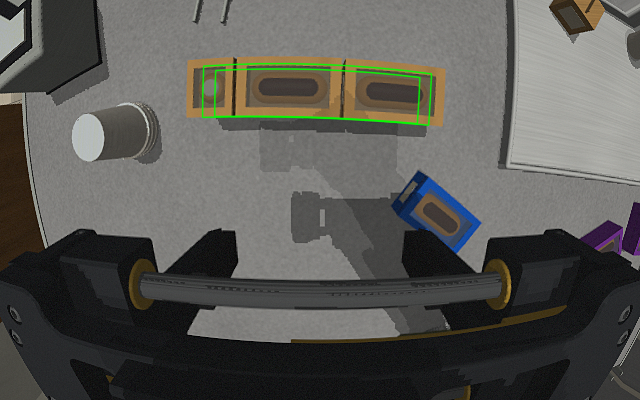

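View pics/w16c.png

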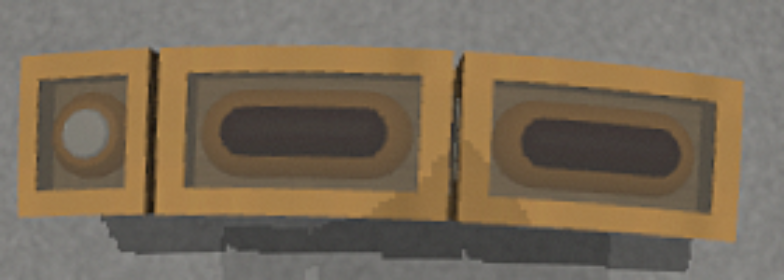

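Run:
```python
from h import *
import pickle
from plant import r
prm,im=pickle.load(open("w16.pkl","rb"))
hsv=cv2.cvtColor(im,cv2.COLOR_BGR2HSV)
m=((hsv[...,0]>8)&(hsv[...,0]<24)&(hsv[...,1]>70)&(hsv[...,2]>90)).astype(np.uint8)
m[:50]=0;m[130:]=0;m[:,:180]=0;m[:,450:]=0
y=np.radians(-2.45);u=np.array([-np.sin(y),np.cos(y)]);v=np.array([np.cos(y),np.sin(y)]);o=np.array([.4963,.2406])
# corner-based: use top rim: components
n,lb,st,ce=cv2.connectedComponentsWithStats(m)
for i in range(1,n):
    if st[i,4]<300: continue
    cnt=np.argwhere(lb==i)[:,::-1]
    P=np.array([ray(p,prm,.092,True)[:2] for p in cnt])-o
    a,b=P@u,P@v
    print(ce[i].round(),"along",np.percentile(a,[.3,99.7]).round(4),"across",np.percentile(b,[.5,99.5]).round(4))
s=r.get_state();print(goal(s,[.42,.03,.15],np.pi/2))
```

```text
[210.  87.] along [0.0867 0.1399] across [-0.0308  0.0327]
[289.  87.] along [-0.0261  0.0832] across [-0.0313  0.0324]
[391.  92.] along [-0.1381 -0.0294] across [-0.0314  0.0322]
[[20.64, -2.01, 12.82], 'jawyaw', np.float64(-90.35), 'turn', np.float64(-0.35), 'or', np.float64(179.65), 'q7', np.float64(-2.14)]
```

Emit:
send_rows([
  {"delta_pos": [4, -0.5, 0], "turn": 0, "jaw": 0},
  {"delta_pos": [8, -1, 0], "turn": 0, "jaw": 0},
  {"delta_pos": [12, -1.5, 0], "turn": 0, "jaw": 0},
  {"delta_pos": [16, -2, 0], "turn": 0, "jaw": 0},
  {"delta_pos": [20, -2, 1], "turn": 0, "jaw": 0},
  {"delta_pos": [20.6, -2, 4], "turn": 0, "jaw": 0},
  {"delta_pos": [20.6, -2, 8], "turn": 0, "jaw": 0},
  {"delta_pos": [20.6, -2, 8], "turn": 0, "jaw": 0},
])

```text
clock: 29.25
tool_pos: [0.4163, 0.0289, 0.193]
eef_rot: [-0.704, 0.71, 0.003, -0.005]
contact_force: [-0.2, -0.0, -0.7]
opening: 1.002
```

Emit:
send_rows([
  {"delta_pos": [0, 0, 0], "turn": 0, "jaw": 0},
  {"delta_pos": [0, 0, 0], "turn": 0, "jaw": 0},
  {"delta_pos": [0, 0, 0], "turn": 0, "jaw": 0},
])

```text
clock: 29.5
tool_pos: [0.4208, 0.031, 0.2]
eef_rot: [-0.705, 0.709, -0.001, 0.002]
contact_force: [0.7, -0.1, 0.1]
opening: 1.006
```

Run:
```python
from plant import r, vision
from h import *
s=r.get_state();print(s["clock"],s["tool_pos"],s["qd"].round(3))
prm=vision.camera_params("wrist");im=vision.snapshot("wrist");cv2.imwrite("pics/w17r.png",im)
cv2.imwrite("pics/w17.png",cv2.resize(im[0:200,40:320],None,fx=2.8,fy=2.8,interpolation=cv2.INTER_NEAREST))
im=vision.snapshot("side");cv2.imwrite("pics/s17.png",cv2.resize(im[210:320,240:350],None,fx=5,fy=5))
im=vision.snapshot("scene");cv2.imwrite("pics/c17.png",im)
```

```text
29.5 [0.42078141 0.03103978 0.19997144] [-0.004 -0.006  0.005  0.003 -0.    -0.009  0.001]
```

View pics/w17.png

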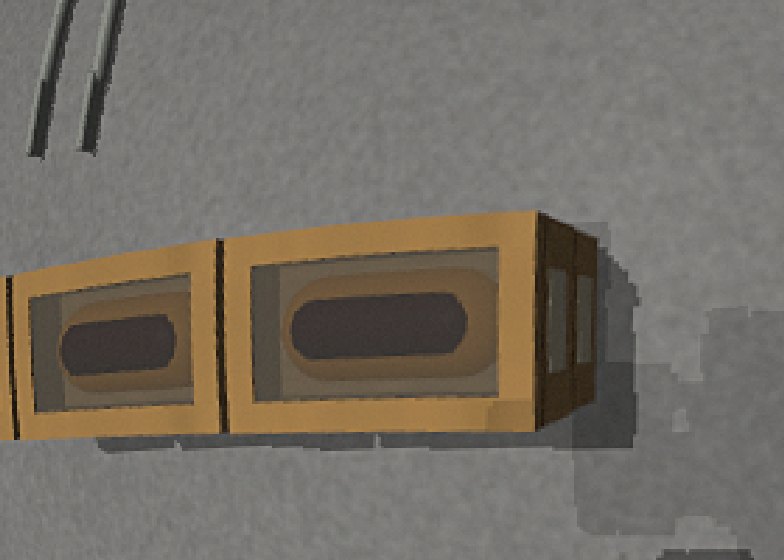

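View pics/s17.png

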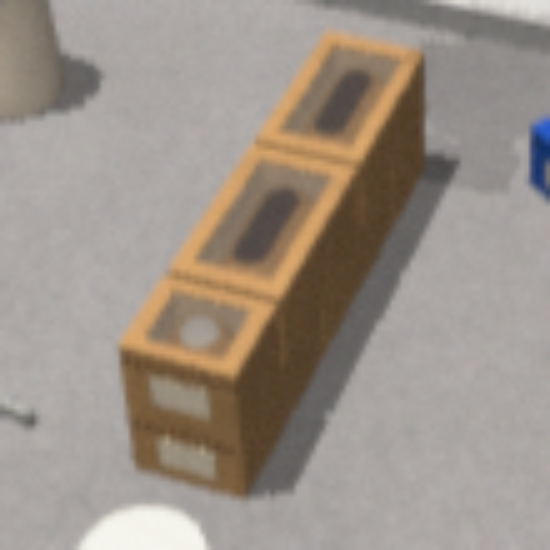

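View pics/c17.png

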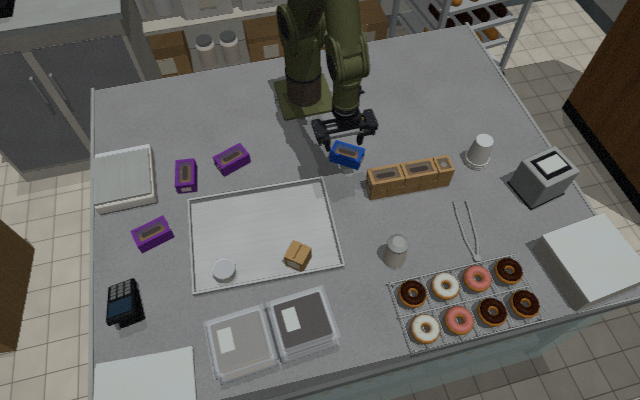

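Run:
```python
from plant import vision
from h import *
prm=vision.camera_params("wrist");im=cv2.imread("pics/w17r.png")
y=np.radians(-2.45);u=np.array([-np.sin(y),np.cos(y)]);o=np.array([.4963,.2406])
v=np.array([np.cos(y),np.sin(y)])
for rw in (100,108,116,124,132):
    print(rw,[(c,int(im[rw,c].astype(int).sum())) for c in range(228,258)])
    for c,z in ((232,.092),(245.5,.046),(253.5,0)):
        print(z,round(float((ray((c,rw),prm,z,True)[:2]-o)@u),4))
for z in (.092,.046,0): print(proj(np.array([[*(o-u*.1385+k*v),z] for k in (-.032,.032)]),prm,True).round(1).tolist())
big=cv2.resize(im[60:165,215:275],None,fx=7,fy=5.5,interpolation=cv2.INTER_CUBIC);cv2.imwrite("pics/w18.png",big)
```

```text
100 [(228, 354), (229, 371), (230, 359), (231, 87), (232, 114), (233, 96), (234, 91), (235, 150), (236, 214), (237, 199), (238, 178), (239, 176), (240, 188), (241, 181), (242, 145), (243, 114), (244, 123), (245, 93), (246, 179), (247, 187), (248, 181), (249, 186), (250, 187), (251, 150), (252, 117), (253, 188), (254, 208), (255, 202), (256, 190), (257, 199)]
0.092 -0.1408
0.046 -0.1408
0 -0.1385
108 [(228, 359), (229, 376), (230, 279), (231, 133), (232, 116), (233, 99), (234, 94), (235, 160), (236, 271), (237, 181), (238, 180), (239, 181), (240, 181), (241, 171), (242, 140), (243, 99), (244, 112), (245, 103), (246, 180), (247, 182), (248, 187), (249, 186), (250, 170), (251, 132), (252, 136), (253, 191), (254, 199), (255, 203), (256, 256), (257, 243)]
0.092 -0.1409
0.046 -0.1409
0 -0.1387
116 [(228, 361), (229, 368), (230, 279), (231, 119), (232, 127), (233, 81), (234, 111), (235, 178), (236, 197), (237, 182), (238, 184), (239, 175), (240, 188), (241, 190), (242, 125), (243, 125), (244, 91), (245, 136), (246, 179), (247, 187), (248, 181), (249, 187), (250, 188), (251, 115), (252, 146)
[... 295 characters left out ...]
44, 103), (245, 104), (246, 204), (247, 200), (248, 182), (249, 179), (250, 173), (251, 123), (252, 137), (253, 189), (254, 191), (255, 185), (256, 224), (257, 240)]
0.092 -0.1411
0.046 -0.1411
0 -0.139
132 [(228, 364), (229, 383), (230, 269), (231, 137), (232, 121), (233, 114), (234, 74), (235, 140), (236, 223), (237, 165), (238, 153), (239, 156), (240, 124), (241, 111), (242, 116), (243, 106), (244, 104), (245, 133), (246, 121), (247, 120), (248, 117), (249, 119), (250, 112), (251, 126), (252, 157), (253, 206), (254, 203), (255, 197), (256, 196), (257, 196)]
0.092 -0.1411
0.046 -0.1412
0 -0.1391
[[229.1, 154.3], [229.9, 75.1]]
[[242.8, 147.8], [243.7, 80.6]]
[[252.9, 143.1], [253.9, 84.8]]
```

View pics/w18.png

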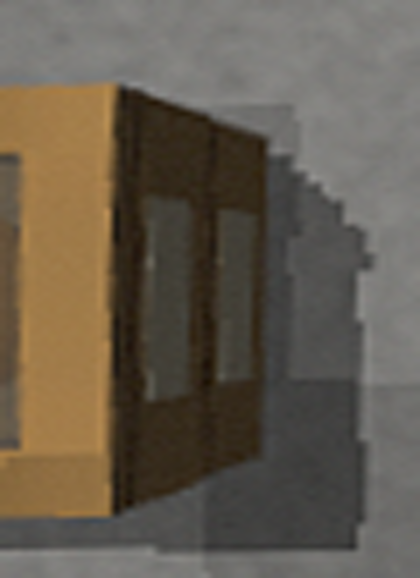

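The course lies straight, with gaps of about 3.3 and 3.5 mm. The ends are flush within about 1–2 mm and nothing else has moved. Handing in.

Run:
```python
from plant import r, order
print(order.finish_job()); print(r.get_state()["clock"])
```

```text
the job is handed in; nothing more can be done
None
the job is handed in; nothing more can be done
```

The second course is laid and the job is handed in, at about 30 s of the 69 s allowed. The half carton of the row stands at its -y end. I laid the new course the other way round, long, long, half from that end, so each new joint falls about 53 mm from a joint below.

**What I did:** I gripped each kraft carton across its width with 12 N. I lowered each one to contact, released it and lifted straight up. The blue and purple look-alikes were left alone.

**Last checks:**
- **Course:** it lies straight and window up, with joints of about 3.3 and 3.5 mm and a length of about 278 mm, against 277 mm for the row.
- **Long faces:** they look flush in the wrist and side pictures.
- **Half carton's end:** it looked flush to under 1 mm just before release. I had moved it 2 mm first, because the close view disagreed with the first fit of the row by about 1.5–2 mm.
- **Other end:** the long carton appears to overhang the row by about 1–1.5 mm. My estimates ranged from 1 to 2.5 mm, which is close to the 2 mm camera calibration. I left it there and did not regrip.
- **Row and other things:** in the last pictures the row and everything else look to be where they started. Both row ends read about 1–1.5 mm further in +y than in the first fit. I put that down to camera error, but I cannot rule out a slight shift.

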